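Sort the doughnut cutters and tip the wash skip

ROBOT

A 6-joint arm with a two-finger parallel gripper is mounted at the origin on the work surface. World frame = base frame: x ahead of the robot, y to its left, z up, the work surface at z = 0. Lengths are in m, angles in rad, forces in N, time in s.
With the tool pointing down it reaches from about 0.225 to 0.875 m from the base axis. Payload 3.4 kg.
Tool frame: the origin (TCP) lies midway between the tips of the shut fingers; the grasp point (between the pads) lies 19 mm behind it; y points along the fingers, z is the direction in which the jaws open and shut, and the axes are right-handed (so a half turn about y gives the same grasp; the last joint's range is limited). The gripper opens to 85 mm and grips with 20 to 120 N. Pads are 22 mm wide; open, the fingers measure 114 mm over their backs; the gripper's body (76 mm by 85 mm) begins 54 mm behind the grasp point. The pads swing forward as they close: fully open they stand 13 mm farther back than shut.
Start: joints at [-1.326, 0.276, 1.505, -0, 1.361, -0.121], TCP at [0.206, -0.537, 0.231] pointing down, gripper open.
Joint ranges: [-2.89, 2.89], [-0.75, 2.08], [0.22, 2.7], [-1.18, 4.32], [0.11, 2.71], [-2.7, 2.7]. Speed limits (rad/s): [2.57, 2.57, 3.14, 3.14, 3.14, 3.14].

INTERFACE

Orientations are given as a unit quaternion [w, x, y, z].
In Python, from bench import ctrl, read_camera gives the robot as it stands. The module is installed in compiled form; this text tells all that it offers.
- The arm moves only by the shell command python3 -m inch 'ROWS' [FORCE]. ROWS is JSON, a list of rows, each a list of 3 entries, a list of its own where there are three numbers: the turn, a rotation vector about the tool's x, y, z in degrees, then the shift along the tool's x, y, z in mm, then the closure, from 0 (fully open) to 1 (shut). In form: [[[wx, wy, wz], [x, y, z], gripper], ...]. A call has 1 to 5 rows; each row is the pose to reach, as a shift and turn from the pose measured when the call began, along the tool's axes at that moment; what a row does not reach only later rows make up. A row lasts 1/12 s, in which the tool goes at most 41.7 mm and 7.16 degrees, less where a joint would pass 70% of its speed; a pose out of reach is approached as far as the arm can. A call with a gripper value outside its range is refused whole. The fingers move at their own pace and stop on an object; FORCE is the grip in N (left out, the last holds). Time passes only in rows, so rows that repeat a pose let the fingers close. It gives the time, the measured TCP pose, the force and the opening at its end, in the units of the state.
- ctrl.get_obs(): the state, without advancing time (a new reading comes with each control period).
- read_camera(name): name is "scene" or "top"; returns a dict with "color" (480x640x3 uint8, blue, green, red), "vertical_fov" (degrees; the focal length in pixels is half the picture's height over the tangent of half this angle, whatever the lens; pixels are square), "cx", "cy" (the principal point, pixels), "camera_from_world" (4x4, takes a point from world to camera coordinates). Camera axes: x right, y down, z forward; pixel columns grow to the right and rows downward; lengths in m; the calibration is good to about 2 mm. A picture is of the moment at which its call begins. There is no depth.
- ctrl.finish_job(): hands the job in, once; it reports no verdict.
The state is a dict: "clock": time; "joints": joint angles; "qvel": joint speeds; "joint_torque": joint torques, N m; "tool_pos": TCP position; "eef_rot": TCP orientation; "force": force on the tool from outside, world axes, zero at the start; "wrist_torque": the same for the moment, N m; "finger_gap": finger opening in m.
Only numpy, scipy, OpenCV 4.12 (cv2) and the standard library are available. Lean on these libraries where they do the work, as an engineer would, in place of code of your own. Each camera call takes 0.05 s, during which the arm holds its last target.

TASK

Sort the cutters on the raised lime tray: both round ring cutters into the steel tipping skip on one side, the long rectangular cutter into the white keep tray on the other. Once all three are sorted, tip the skip over so that both rings are dumped into the grey wash basket below it, and ease the skip back fully upright without slamming it. Leave the sugar shaker, mug and syrup bottle alone.

Things in the scene. Friction and masses are not known exactly. Their poses are not given: they have to be found in the camera images.
- deck: Sorting deck: raised lime tray on a steel stand, fixed, 274 (its x) by 200 (its y) mm, flat top 200 mm above its origin (centre of its foot, on the counter). Rims 12 mm high and 8 mm thick along its near and far (-x, +x) edges; the left and right edges (y = +100 and -100 mm) are open. The cutters start on it in three lanes about 85 mm apart along its x.
- ring_a: Round steel ring cutter, a plain open ring 60 mm outside, 52 mm inside, 28 mm high, 0.08 kg; origin at the centre of its underside. A closed gripper's fingertips fit inside it and can drag it.
- ring_b: A second round ring cutter, the same as ring_a.
- bar_cutter: Rectangular steel cutter, an open frame without floor or top, 92 (its x) by 56 (its y) mm outside, 84 by 48 mm inside, 28 mm high, 0.11 kg; origin at the centre of its underside. Starts with its long side roughly along the deck's y. Fingertips fit inside it and can drag it.
- station: Wash station, fixed, beside the left or the right open edge of the deck (it varies) and parallel to it: grey pedestal with the skip hinged on it and, joined to it on its far (+x) side, the grey wash basket. Origin on the counter, straight below the skip's hinge; x points from the skip to the basket.
- skip (a joint): Hinge of the tipping skip, axis along the station's y through point skip_hinge: 0 = upright (resting on its stop), 1.75 rad = fully tipped towards the station's +x (stop). Over-centre: below about 0.7 rad it sinks back upright, beyond that it goes over by itself, both slowly because the hinge is damped (0.35 N m s/rad). A few newtons on the bar move it.
- skip_hinge (a point): Centre of the skip's hinge axis, 130 mm above the counter.
- skip_in (a point): Centre of the skip's inner floor; moves and turns with the skip. The skip is a steel scoop open at the top, 0.6 kg, 126 mm wide inside (y); flat floor from 51 mm behind this point (-x; rear wall) to about 40 mm ahead, then a 45 degree spout up to about 37 mm above the floor. Side walls rise 51 mm above the floor, so upright their tops are 9 mm below the deck's top and 5 to 11 mm beside its edge.
- skip_bar (a point): Middle of the skip's black push bar, a round bar 12 mm thick and 90 mm long along y, on two arms behind the rear wall. Upright it lies 113 mm behind (-x) and 82 mm above the hinge axis, with a gap of about 32 mm to the rear wall; fully tipped about 100 mm ahead of and 97 mm above the axis. It moves on a circle of radius 140 mm about the hinge and can be pushed from either side by closed fingers reaching down past it.
- basket_in (a point): Centre of the wash basket's inner floor, 4 mm above the counter. Basket 217 mm (x) by 148 mm (y) inside, rim 46 mm above this point; axes as the station.
- tray_in (a point): Centre of the inner floor of the white keep tray, which stands fixed on legs at the deck's other open edge. Inside 172 mm (x) by 132 mm (y), walls 4 mm thick rising 44 mm above this point; its floor lies 51 mm and its rim 7 mm below the deck's top, its wall 2 to 8 mm beside the deck's edge.
- shaker: Bystander: glass sugar shaker with steel cap, 64 mm across, 130 mm high, standing on the counter.
- mug: Bystander: white mug, 80 mm across, 90 mm high, standing on the counter.
- syrup: Bystander: amber syrup bottle, 60 mm across, 170 mm high, standing on the counter.
There are look-alikes about, which are no part of the job. What is shaped like the ring_a but red is not meant.

How it is judged:
On the way, in this order (a step that is already met when the one before it is completed fails the run):
1. both ring cutters lie in the upright skip and the rectangular cutter in the white tray (x of ring_a in the frame of skip_in between -0.055 and 0.07 m and y of ring_a in the frame of skip_in between -0.065 and 0.065 m and z of ring_a in the frame of skip_in between -0.01 and 0.05 m and x of ring_b in the frame of skip_in between -0.055 and 0.07 m and y of ring_b in the frame of skip_in between -0.065 and 0.065 m and z of ring_b in the frame of skip_in between -0.01 and 0.05 m and x of bar_cutter in the frame of tray_in between -0.086 and 0.086 m and y of bar_cutter in the frame of tray_in between -0.066 and 0.066 m and z of bar_cutter in the frame of tray_in between -0.01 and 0.042 m and value of joint skip below 0.25 rad), for 0.2 s.
2. the skip is tipped over and both rings have dropped into the wash basket (x of ring_a in the frame of basket_in between -0.11 and 0.11 m and y of ring_a in the frame of basket_in between -0.076 and 0.076 m and z of ring_a in the frame of basket_in between -0.01 and 0.05 m and x of ring_b in the frame of basket_in between -0.11 and 0.11 m and y of ring_b in the frame of basket_in between -0.076 and 0.076 m and z of ring_b in the frame of basket_in between -0.01 and 0.05 m and value of joint skip above 1 rad), for 0.2 s.
At the end, for the whole second after the job is handed in: Both ring cutters lie in the wash basket and the rectangular cutter in the white tray (each within the inner walls, not above the rim), all at rest (under 30 mm/s); the skip is upright again (joint below 0.06 rad) and still (x of ring_a in the frame of basket_in between -0.11 and 0.11 m and y of ring_a in the frame of basket_in between -0.076 and 0.076 m and z of ring_a in the frame of basket_in between -0.01 and 0.05 m and x of ring_b in the frame of basket_in between -0.11 and 0.11 m and y of ring_b in the frame of basket_in between -0.076 and 0.076 m and z of ring_b in the frame of basket_in between -0.01 and 0.05 m and x of bar_cutter in the frame of tray_in between -0.086 and 0.086 m and y of bar_cutter in the frame of tray_in between -0.066 and 0.066 m and z of bar_cutter in the frame of tray_in between -0.01 and 0.042 m and linear speed of each of ring_a, ring_b, bar_cutter below 0.03 m/s and value of joint skip below 0.06 rad and velocity of joint skip between -0.1 and 0.1 rad/s); the robot touches nothing.
It fails at once if the skip is slammed back (faster than 2 rad/s towards upright) (velocity of joint skip below -2 rad/s).
It fails at once if the shaker is moved more than 30 mm or tipped (distance of shaker from where it was at the start of the episode above 0.03 m or angle between shaker's own z axis and vertical above 0.4 rad).
It fails at once if the mug is moved more than 30 mm or tipped (distance of mug from where it was at the start of the episode above 0.03 m or angle between mug's own z axis and vertical above 0.4 rad).
It fails at once if the syrup is moved more than 30 mm or tipped (distance of syrup from where it was at the start of the episode above 0.03 m or angle between syrup's own z axis and vertical above 0.4 rad).
It also fails if it takes over 72 s, if anything falls off the work surface, if the arm or the gripper's body presses on something with over 40 N, if the wrist force passes 120 N, or if a joint passes its speed limit or range.

## Working session

There is one attempt and no reset: what is moved stays moved. The work goes in short steps, Python scripts to look and compute and a shell command to move; the robot and the scene stay as the last step left them, time stands still between calls to the robot, and variables do not carry over. Pictures are saved under pics/ and viewed, and the job is handed in when it is done.

```bash
ls; mkdir -p pics
python3 - <<'E'
from bench import ctrl, read_camera
import cv2
print(ctrl.get_obs())
for n in("scene","top"):
    r=read_camera(n); cv2.imwrite(f"pics/{n}0.png",r["color"]); print(n,r["vertical_fov"],r["cx"],r["cy"],r["camera_from_world"].round(4).tolist())
E
```

```text
pics
{'clock': 0.0, 'joints': array([-1.32598679e+00,  2.76583450e-01,  1.50613493e+00,  6.02100876e-06,
        1.36069848e+00, -1.20975776e-01]), 'qvel': array([-0.00012266, -0.00012805,  0.00120563,  0.00130703, -0.00147338,
        0.00016905]), 'joint_torque': array([-3.06689772e-04, -4.16777158e+01, -2.45808131e+01, -1.02371271e-04,
        1.09027867e-02,  5.82860949e-06]), 'tool_pos': array([ 0.2055482 , -0.53643811,  0.23044558]), 'eef_rot': array([ 0.12856654, -0.1286422 ,  0.69595709, -0.69466939]), 'force': array([-0.1297497 , -0.2218388 , -0.71762919]), 'wrist_torque': array([-0.00170043,  0.02467682,  0.02975473]), 'finger_gap': 0.08553019227282249}
scene 43.03016469076645 335.33779297164295 241.06970277836513 [[-0.9935, 0.1128, 0.013, 0.5261], [0.077, 0.7535, -0.653, 0.0375], [-0.0834, -0.6477, -0.7573, 1.4203], [0.0, 0.0, 0.0, 1.0]]
top 53.37727541584077 322.9784728164131 238.09182078819887 [[0.0099, -0.9993, 0.0351, -0.0234], [-0.9821, -0.0164, -0.1875, 0.5681], [0.188, -0.0326, -0.9816, 0.9921], [0.0, 0.0, 0.0, 1.0]]
```

View pics/scene0.png

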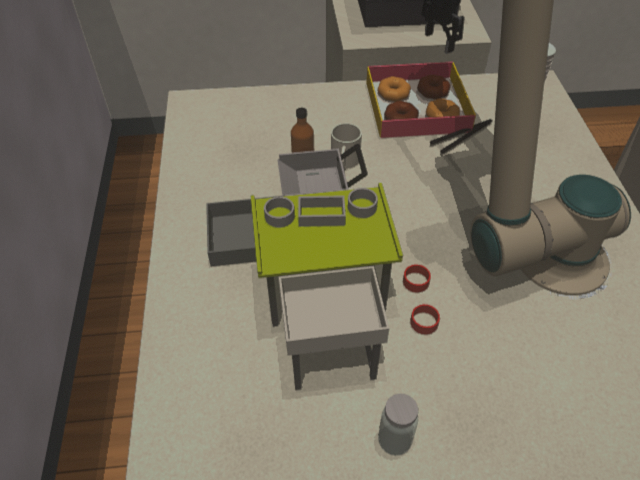

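View pics/top0.png

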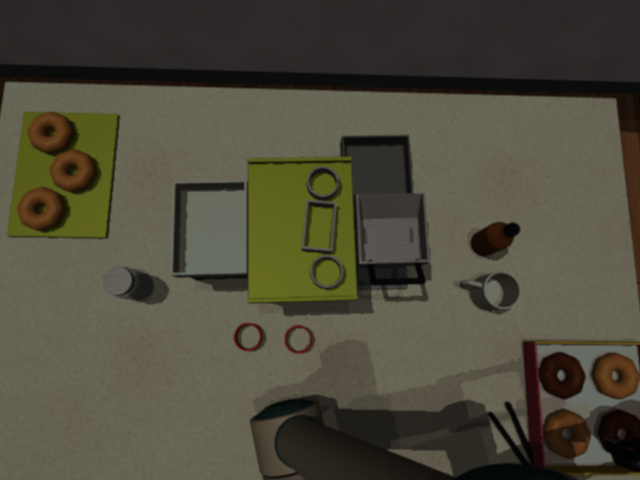

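The top picture shows the lime deck at about (300,230). On it are a far ring (323,183), a rectangular cutter (320,227) and a near ring (327,271). The skip is on the right (392,230) with its bar at (397,280), the basket is at (375,165) and the white tray is at (210,230). The red rings at (249,337) and (299,339) are look-alikes on the counter, so I'll leave them. I'll enlarge this to confirm and measure.

```bash
cat > h.py <<'E'
import numpy as np, cv2
from bench import ctrl, read_camera
from scipy.spatial.transform import Rotation as R
def cam(n):
    r=read_camera(n); return r
def K(r):
    f=r["color"].shape[0]/2/np.tan(np.radians(r["vertical_fov"]/2)); return f
def px2w(r,u,v,z):
    f=K(r);M=np.array(r["camera_from_world"]);Rm=M[:3,:3];c=-Rm.T@M[:3,3]
    d=Rm.T@np.array([(u-r["cx"])/f,(v-r["cy"])/f,1]); return c+d*(z-c[2])/d[2]
def w2px(r,p):
    f=K(r);M=np.array(r["camera_from_world"]);q=M[:3,:3]@np.array(p)+M[:3,3]
    return np.array([r["cx"]+f*q[0]/q[2],r["cy"]+f*q[1]/q[2]])
def tool():
    o=ctrl.get_obs();q=o["eef_rot"];return o,R.from_quat([q[1],q[2],q[3],q[0]]).as_matrix(),np.array(o["tool_pos"])
E
python3 - <<'E'
from h import *
r=cam("top")
c=r["color"][120:320,160:440]
c=cv2.convertScaleAbs(c,alpha=1.5,beta=10)
cv2.imwrite("pics/crop1.png",cv2.resize(c,None,fx=2.85,fy=2.85,interpolation=cv2.INTER_CUBIC))
r=cam("scene")
c=r["color"][130:350,190:440]
c=cv2.convertScaleAbs(c,alpha=1.5,beta=10)
cv2.imwrite("pics/crop2.png",cv2.resize(c,None,fx=2.7,fy=2.7,interpolation=cv2.INTER_CUBIC))
o,Rm,p=tool();print(Rm.round(3),p)
E
```

```text
[[-0.934 -0.     0.358]
 [-0.358  0.001 -0.934]
 [-0.    -1.    -0.001]] [ 0.2056272  -0.53665143  0.23076242]
```

View pics/crop1.png

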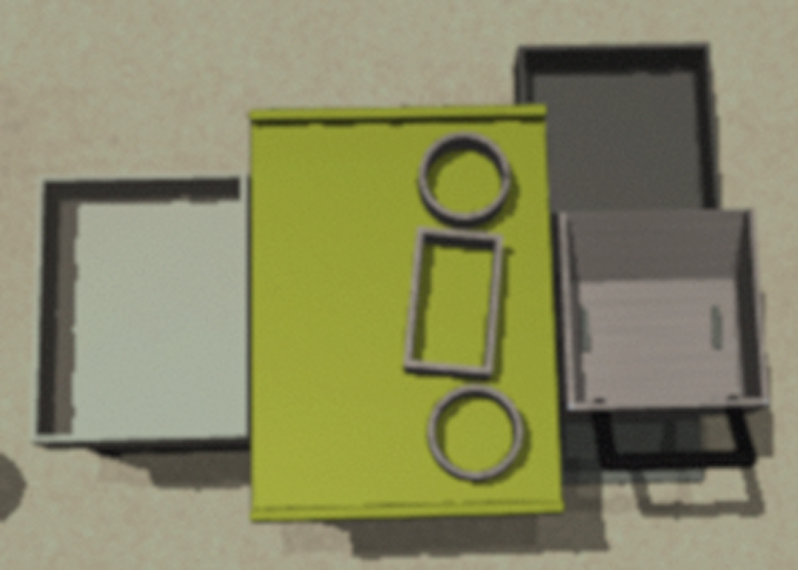

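View pics/crop2.png

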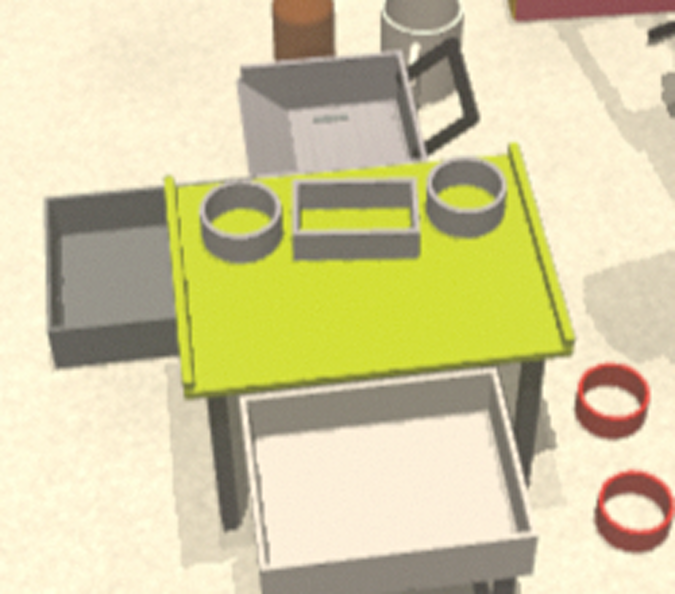

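The crop confirms it: both steel rings and the frame sit on the deck toward the skip side, and the red rings are on the counter. Now I'll measure.

Run:
```python
from h import *
r=cam("top")
P=lambda u,v,z:px2w(r,160+u/2.85,120+v/2.85,z).round(4)
print("deck rim TL,TR,BR,BL",[P(*a,.212).tolist() for a in((250,108),(545,105),(563,510),(251,517))])
print("ringfar outer L,R,T,B",[P(*a,.228).tolist() for a in((419,180),(512,180),(465,132),(465,226))])
print("ringnear",[P(*a,.228).tolist() for a in((428,432),(524,432),(476,385),(476,481))])
print("bar corners TL TR BR BL",[P(*a,.228).tolist() for a in((417,229),(504,236),(493,378),(404,370))])
print("skip rim TL TR BR BL z.191",[P(*a,.191).tolist() for a in((557,211),(754,209),(768,407),(568,410))])
print("pushbar L R z.212",[P(*a,.212).tolist() for a in((603,462),(753,460))])
print("tray rim z.193",[P(*a,.193).tolist() for a in((43,181),(243,178),(247,440),(36,442))])
print("basket rim z.05",[P(*a,.05).tolist() for a in((517,47),(709,44))])
print("mug, syrup, shaker",[px2w(r,*a).round(3).tolist() for a in((499,290,.09),(512,230,.17),(122,282,.13))])
r=cam("scene")
P=lambda u,v,z:px2w(r,190+u/2.7,130+v/2.7,z).round(4)
print("scene ringfar",[P(*a,.228).tolist() for a in((201,210),(282,210),(241,181),(241,235))])
print("scene ringnear",[P(*a,.228).tolist() for a in((427,185),(506,185),(466,157),(466,211))])
print("scene bar",[P(*a,.228).tolist() for a in((293,181),(417,178),(420,233),(292,235))])
print("scene deck rim",[P(*a,.212).tolist() for a in((166,178),(517,144),(574,343),(184,388))])
```

```text
deck rim TL,TR,BR,BL [[0.6913, 0.1344, 0.212], [0.698, -0.0633, 0.212], [0.4268, -0.0745, 0.212], [0.42, 0.1231, 0.212]]
ringfar outer L,R,T,B [[0.6386, 0.0207, 0.228], [0.6398, -0.0401, 0.228], [0.6721, -0.009, 0.228], [0.6081, -0.0097, 0.228]]
ringnear [[0.4735, 0.0123, 0.228], [0.4744, -0.0483, 0.228], [0.5039, -0.0177, 0.228], [0.4431, -0.0182, 0.228]]
bar corners TL TR BR BL [[0.6055, 0.0214, 0.228], [0.6019, -0.035, 0.228], [0.5086, -0.0285, 0.228], [0.5128, 0.0281, 0.228]]
skip rim TL TR BR BL z.191 [[0.6302, -0.0734, 0.191], [0.6343, -0.2085, 0.191], [0.4978, -0.2138, 0.191], [0.4939, -0.0803, 0.191]]
pushbar L R z.212 [[0.4577, -0.1004, 0.212], [0.4603, -0.1974, 0.212]]
tray rim z.193 [[0.6435, 0.2733, 0.193], [0.6484, 0.1397, 0.193], [0.4708, 0.1299, 0.193], [0.4676, 0.2659, 0.193]]
basket rim z.05 [[0.8075, -0.056, 0.05], [0.8139, -0.2119, 0.05]]
mug, syrup, shaker [[0.457, -0.385, 0.09], [0.569, -0.386, 0.17], [0.459, 0.381, 0.13]]
scene ringfar [[0.6719, -0.0077, 0.228], [0.6133, -0.0017, 0.228], [0.6414, -0.0345, 0.228], [0.6443, 0.0201, 0.228]]
scene ringnear [[0.5049, -0.0166, 0.228], [0.4466, -0.0107, 0.228], [0.4719, -0.043, 0.228], [0.4799, 0.0127, 0.228]]
scene bar [[0.6031, -0.0306, 0.228], [0.5114, -0.0246, 0.228], [0.5161, 0.0311, 0.228], [0.6079, 0.0238, 0.228]]
scene deck rim [[0.6975, -0.0593, 0.212], [0.4276, -0.0694, 0.212], [0.4204, 0.1307, 0.212], [0.6901, 0.1424, 0.212]]
```

Top and scene agree to within 4 mm, and the deck, ring and frame sizes check out. Next is a helper that only prints the shift and turn I need.

```bash
cat > to.py <<'E'
import sys
from h import *
# to.py x y z jawdeg (direction of tool z in world, mod 180), tool pointing down
x,y,z,a=map(float,sys.argv[1:5])
o,Rm,p=tool()
best=None
for k in(0,180):
    t=np.radians(a+k); zz=np.array([np.cos(t),np.sin(t),0]); yy=np.array([0,0,-1.]); xx=np.cross(yy,zz)
    rv=R.from_matrix(Rm.T@np.c_[xx,yy,zz]).as_rotvec(degrees=True)
    if best is None or np.linalg.norm(rv)<np.linalg.norm(best): best=rv
print("shift mm",(Rm.T@(np.array([x,y,z])-p)*1000).round(1),"turn",best.round(1),"pos",p.round(4),"F",np.round(o["force"],1),"gap",round(o["finger_gap"],4),"j",np.round(o["joints"],2),"t",round(o["clock"],2))
E
python3 to.py .558 -.004 .33 86
```

```text
shift mm [-519.6  -98.7 -371.6] turn [ 0. 25.  0.] pos [ 0.2056 -0.5368  0.231 ] F [-0.1  0.8 -0.2] gap 0.0854 j [-1.33  0.28  1.51  0.    1.36 -0.12] t 0.3
```

```bash
python3 -m inch '[[[0,0,0],[0,-40,0],0],[[0,0,0],[0,-80,0],0],[[0,5,0],[-20,-99,-15],0],[[0,10,0],[-55,-99,-38],0],[[0,15,0],[-90,-99,-62],0]]'; python3 to.py .558 -.004 .33 86
```

```text
clock: 0.72
tool_pos: [0.2674, -0.4481, 0.3316]
eef_rot: [-0.035, 0.034, -0.705, 0.707]
force: [0.5, -0.2, -0.6]
finger_gap: 0.0851
shift mm [-332.2    0.8 -414. ] turn [-0.2  9.5 -0.1] pos [ 0.2674 -0.4481  0.3316] F [ 0.5 -0.2 -0.6] gap 0.0851 j [-1.17  0.15  1.43  0.    1.56  0.31] t 0.72
```

```bash
python3 -m inch '[[[0,5,0],[-333,1,-414],0],[[0,9.5,0],[-333,1,-414],0],[[0,9.5,0],[-333,1,-414],0],[[0,9.5,0],[-333,1,-414],0],[[0,9.5,0],[-333,1,-414],0]]'; python3 to.py .558 -.004 .33 86
```

```text
clock: 1.13
tool_pos: [0.382, -0.2717, 0.3302]
eef_rot: [0.024, -0.025, -0.706, 0.708]
force: [0.7, 0.2, -0.0]
finger_gap: 0.0856
shift mm [-157.    -0.3 -279.3] turn [-0.2  0.  -0.1] pos [ 0.382  -0.2717  0.3302] F [ 0.7  0.2 -0. ] gap 0.0856 j [-0.77  0.07  1.53 -0.    1.54  0.87] t 1.13
```

```bash
python3 -m inch '[[[0,0,0],[-190,0,-265],0],[[0,0,0],[-190,0,-265],0],[[0,0,0],[-190,0,-265],0],[[0,0,0],[-190,0,-265],0],[[0,0,0],[-190,0,-265],0]]'; python3 to.py .558 -.004 .33 86
```

```text
clock: 1.55
tool_pos: [0.5148, -0.1108, 0.3301]
eef_rot: [0.023, -0.025, -0.705, 0.708]
force: [0.9, -0.7, -0.0]
finger_gap: 0.0855
shift mm [ -35.7   -0.2 -109.5] turn [-0.2  0.  -0.2] pos [ 0.5148 -0.1108  0.3301] F [ 0.9 -0.7 -0. ] gap 0.0855 j [-0.34  0.16  1.42 -0.    1.56  1.3 ] t 1.55
```

```bash
python3 -m inch '[[[0,0,0],[-16,0,-41],0],[[0,0,0],[-30,0,-80],0],[[0,0,0],[-36,30,-109.5],0],[[0,0,0],[-36,65,-109.5],0],[[0,0,0],[-36,70,-109.5],0]]'; python3 to.py .558 -.004 .205 86
python3 - <<'E'
from h import *
r=cam("top");cv2.imwrite("pics/g1.png",cv2.resize(r["color"][130:320,160:440],None,fx=2.8,fy=2.8))
E
```

```text
clock: 1.97
tool_pos: [0.555, -0.0016, 0.2537]
eef_rot: [0.026, -0.02, -0.706, 0.707]
force: [-1.2, 0.9, -1.3]
finger_gap: 0.0858
shift mm [-3.6 48.7  2.1] turn [-0.1  0.3  0.5] pos [ 0.555  -0.0016  0.2537] F [-1.2  0.9 -1.3] gap 0.0858 j [-0.13  0.24  1.5  -0.    1.41  1.51] t 1.97
```

View pics/g1.png

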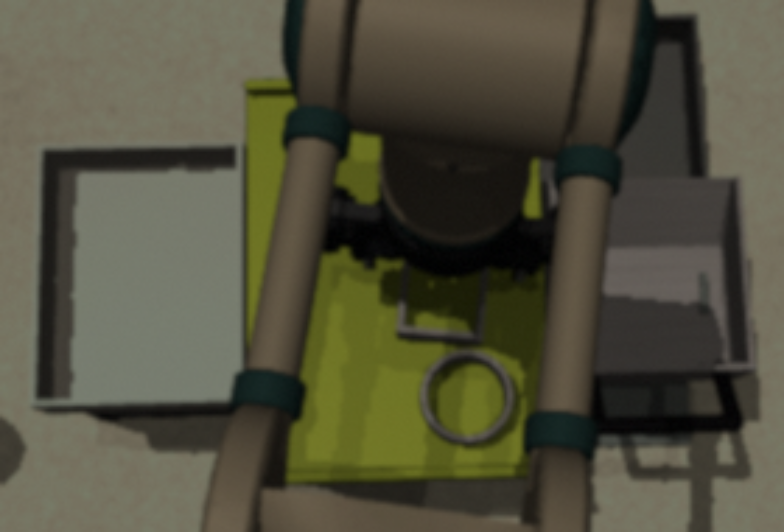

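The gripper hangs over the frame, whose near end shows at (440,335) in the crop, with its jaws to either side. I'll descend and grip.

```bash
python3 -m inch '[[[0,0,0.5],[-3.5,30,2],0],[[0,0,0.5],[-3.5,48,2],0],[[0,0,0.5],[-3.5,48.5,2],0],[[0,0,0.5],[-3.5,48.5,2],0.4],[[0,0,0.5],[-3.5,48.5,2],0.6]]' 35; python3 -m inch '[[[0,0,0],[0,0,0],0.7],[[0,0,0],[0,0,0],0.7],[[0,0,0],[0,0,0],0.7],[[0,0,0],[0,0,0],0.7]]' 35; python3 to.py .558 -.004 .32 86
```

```text
clock: 2.43
tool_pos: [0.5599, -0.0066, 0.2093]
eef_rot: [0.022, -0.026, -0.705, 0.708]
force: [0.8, -1.4, 0.0]
finger_gap: 0.0639
clock: 2.77
tool_pos: [0.5608, -0.0071, 0.2109]
eef_rot: [0.021, -0.027, -0.705, 0.708]
force: [-0.4, 0.0, 4.7]
finger_gap: 0.0548
shift mm [   2.1 -109.1   -2.4] turn [-0.3  0.1 -0.5] pos [ 0.5608 -0.0071  0.2109] F [-0.4  0.   4.7] gap 0.0548 j [-0.13  0.26  1.58 -0.    1.29  1.51] t 2.77
```

Gripped at a 55 mm gap, which fits the 56 mm frame. Lifting.

```bash
python3 -m inch '[[[0,0,0],[0,-20,0],0.8],[[0,0,0],[0,-45,0],0.8],[[0,0,0],[0,-75,0],0.8],[[0,0,0],[0,-80,0],0.8]]'; python3 to.py .558 .202 .275 92
python3 - <<'E'
from h import *
r=cam("scene");cv2.imwrite("pics/g2.png",cv2.resize(r["color"][100:350,170:440],None,fx=2.4,fy=2.4))
E
```

```text
clock: 3.1
tool_pos: [0.5624, -0.0069, 0.2958]
eef_rot: [0.018, -0.03, -0.705, 0.709]
force: [1.8, -1.1, -0.2]
finger_gap: 0.055
shift mm [  19.    19.4 -208.3] turn [-0.4 -5.9 -1. ] pos [ 0.5624 -0.0069  0.2958] F [ 1.8 -1.1 -0.2] gap 0.055 j [-0.13  0.22  1.43 -0.    1.48  1.51] t 3.1
```

View pics/g2.png

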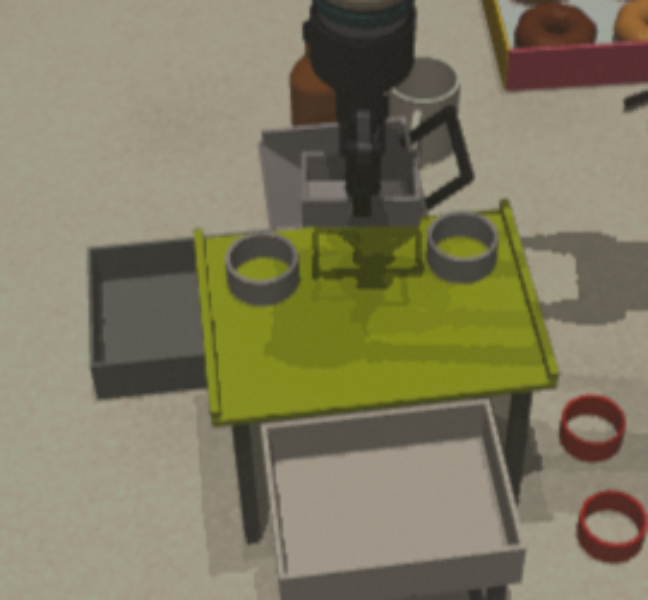

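The frame is held level in the air at (362,180), and both rings are still on the deck. Next I carry it to the tray.

```bash
python3 -m inch '[[[0,-2,0],[4,0,-40],0.8],[[0,-4,0],[8,0,-80],0.8],[[0,-6,-1],[12,0,-120],0.8],[[0,-6,-1],[16,0,-160],0.8],[[0,-6,-1],[19,0,-195],0.8]]'; python3 to.py .558 .202 .17 92
```

```text
clock: 3.57
tool_pos: [0.5553, 0.1912, 0.2914]
eef_rot: [-0.011, 0.015, -0.705, 0.709]
force: [-0.3, 0.4, -0.8]
finger_gap: 0.0553
shift mm [ -3.8 121.3 -11.4] turn [-0.3  0.1  0.3] pos [0.5553 0.1912 0.2914] F [-0.3  0.4 -0.8] gap 0.0553 j [ 0.22  0.27  1.36 -0.    1.51  1.75] t 3.57
```

```bash
python3 -m inch '[[[0,0,0],[-4,25,-11],0.8],[[0,0,0],[-4,60,-11],0.8],[[0,0,0],[-4,90,-11],0.8],[[0,0,0],[-4,115,-11],0.8],[[0,0,0],[-4,125,-11],0.8]]'; python3 to.py .558 .202 .165 92
```

```text
clock: 3.98
tool_pos: [0.5543, 0.2009, 0.1605]
eef_rot: [-0.008, 0.019, -0.704, 0.71]
force: [-3.6, 0.4, 5.0]
finger_gap: 0.0549
shift mm [-3.7 -4.5 -0.9] turn [-0.5  0.1  0.9] pos [0.5543 0.2009 0.1605] F [-3.6  0.4  5. ] gap 0.0549 j [ 0.23  0.35  1.57 -0.    1.23  1.77] t 3.98
```

```bash
python3 -m inch '[[[0,0,0],[0,-1,0],0.2],[[0,0,0],[0,-1,0],0.15],[[0,0,0],[0,-1,0],0.15],[[0,0,0],[0,-25,0],0.15],[[0,0,0],[0,-60,0],0.15]]'; python3 to.py .641 -.009 .29 92
```

```text
clock: 4.4
tool_pos: [0.5541, 0.201, 0.2199]
eef_rot: [-0.006, 0.02, -0.704, 0.71]
force: [0.5, -0.8, -0.5]
finger_gap: 0.072
shift mm [-77.7 -69.8 213.7] turn [-0.5  0.1  1.1] pos [0.5541 0.201  0.2199] F [ 0.5 -0.8 -0.5] gap 0.072 j [ 0.23  0.32  1.48 -0.    1.37  1.77] t 4.4
```

```bash
python3 -m inch '[[[0,0,0],[0,-40,0],0.15],[[0,0,0],[0,-70,0],0]]'; python3 to.py .641 -.009 .30 92
```

```text
clock: 4.57
tool_pos: [0.5567, 0.2018, 0.2952]
eef_rot: [-0.008, 0.018, -0.704, 0.71]
force: [0.9, -0.3, -0.2]
finger_gap: 0.0825
shift mm [-76.4  -4.3 213.8] turn [-0.4  0.1  0.8] pos [0.5567 0.2018 0.2952] F [ 0.9 -0.3 -0.2] gap 0.0825 j [ 0.23  0.28  1.34 -0.    1.53  1.77] t 4.57
```

```bash
python3 -m inch '[[[0,0,0],[-15,0,40],0],[[0,0,0.8],[-30,0,80],0],[[0,0,0.8],[-45,0,120],0],[[0,0,0.8],[-60,0,160],0],[[0,0,0.8],[-76,-4,200],0]]'; python3 to.py .641 -.009 .24 92
python3 - <<'E'
from h import *
r=cam("scene");cv2.imwrite("pics/g3.png",cv2.resize(r["color"][100:350,170:440],None,fx=2.4,fy=2.4))
E
```

```text
clock: 4.98
tool_pos: [0.6382, 0.0088, 0.3015]
eef_rot: [-0.015, 0.011, -0.704, 0.71]
force: [0.2, 0.6, -0.1]
finger_gap: 0.0854
shift mm [-1.8 61.7 17.4] turn [-0.4  0.1 -0.3] pos [0.6382 0.0088 0.3015] F [ 0.2  0.6 -0.1] gap 0.0854 j [-0.09  0.34  1.24 -0.01  1.56  1.44] t 4.98
```

View pics/g3.png

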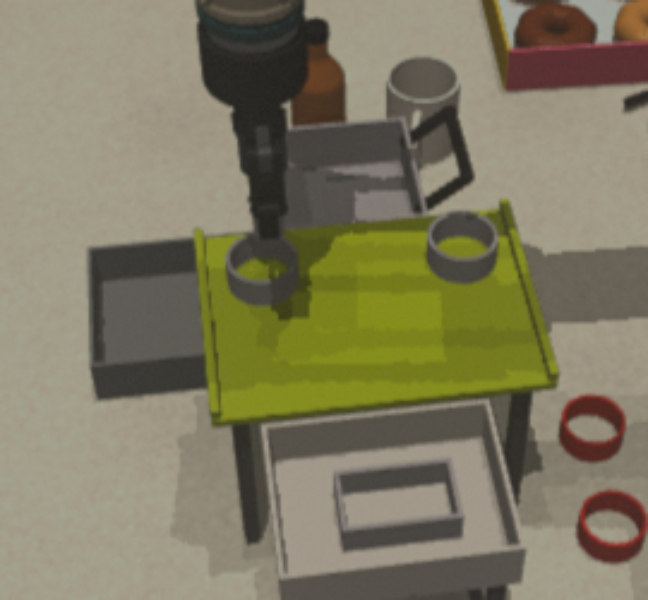

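The frame lies flat in the white tray at (398,500), and the gripper hangs above the far ring at (262,268).

```bash
python3 -m inch '[[[0,0,0],[-2,0,17.5],0],[[0,0,0],[-2,30,17.5],0],[[0,0,0],[-2,65,17.5],0],[[0,0,0],[-2,90,17.5],0],[[0,0,0],[-2,90,17.5],0]]'; python3 to.py .641 -.009 .211 92
```

```text
clock: 5.45
tool_pos: [0.6432, -0.0192, 0.208]
eef_rot: [-0.011, 0.01, -0.701, 0.713]
force: [-1.2, 0.8, 0.4]
finger_gap: 0.0856
shift mm [  1.9  -3.2 -10.2] turn [-0.9 -0.3 -0.1] pos [ 0.6432 -0.0192  0.208 ] F [-1.2  0.8  0.4] gap 0.0856 j [-0.13  0.39  1.39 -0.02  1.36  1.42] t 5.45
```

```bash
python3 -m inch '[[[0,0,0],[0,0,0],0.4],[[0,0,0],[0,0,0],0.7],[[0,0,0],[0,0,0],0.7],[[0,0,0],[0,0,0],0.7],[[0,0,0],[0,0,0],0.7]]' 30; python3 to.py .641 -.009 .3 92
```

```text
clock: 5.87
tool_pos: [0.6447, -0.0191, 0.2111]
eef_rot: [-0.013, 0.008, -0.701, 0.713]
force: [0.4, 0.8, 5.6]
finger_gap: 0.059
shift mm [  2.8 -89.   -8.7] turn [-0.9 -0.3 -0.4] pos [ 0.6447 -0.0191  0.2111] F [0.4 0.8 5.6] gap 0.059 j [-0.13  0.39  1.39 -0.02  1.36  1.42] t 5.87
```

Gripped at a 59 mm gap. I'll lift, then turn the jaws 90° so they lie along the skip's x while moving over the skip.

```bash
python3 -m inch '[[[0,0,0],[0,-25,0],0.8],[[0,0,0],[0,-60,0],0.8],[[0,-6,0],[10,-90,10],0.8],[[0,-13,0],[25,-90,35],0.8],[[0,-20,0],[40,-90,65],0.8]]'; python3 to.py .556 -.177 .3 2
```

```text
clock: 6.28
tool_pos: [0.6072, -0.0833, 0.3056]
eef_rot: [-0.14, 0.132, -0.687, 0.701]
force: [0.3, -1.2, -0.9]
finger_gap: 0.0591
shift mm [82.9  6.5 67.2] turn [ -1.4 -69.8   0.4] pos [ 0.6072 -0.0833  0.3056] F [ 0.3 -1.2 -0.9] gap 0.0591 j [-0.24  0.29  1.3  -0.01  1.53  0.94] t 6.28
```

```bash
python3 -m inch '[[[0,-7,0],[0,0,0],0.8],[[0,-14,0],[0,0,0],0.8],[[0,-21,0],[0,0,0],0.8],[[0,-28,0],[0,0,0],0.8],[[0,-35,0],[0,0,0],0.8]]'; python3 to.py .556 -.177 .3 2
```

```text
clock: 6.7
tool_pos: [0.6074, -0.0837, 0.3065]
eef_rot: [-0.342, 0.339, -0.611, 0.628]
force: [0.1, -0.5, -0.5]
finger_gap: 0.0592
shift mm [106.2   7.4   6.5] turn [ -1.2 -34.4   0.8] pos [ 0.6074 -0.0837  0.3065] F [ 0.1 -0.5 -0.5] gap 0.0592 j [-0.24  0.29  1.3  -0.01  1.53  0.32] t 6.7
```

```bash
python3 -m inch '[[[0,-7,0],[0,0,0],0.8],[[0,-14,0],[0,0,0],0.8],[[0,-21,0],[0,0,0],0.8],[[0,-28,0],[0,0,0],0.8],[[0,-34,0],[0,0,0],0.8]]'; python3 to.py .556 -.177 .3 2
```

```text
clock: 7.12
tool_pos: [0.6075, -0.084, 0.3073]
eef_rot: [-0.508, 0.509, -0.482, 0.501]
force: [-0.1, 0.5, 0.3]
finger_gap: 0.0592
shift mm [ 91.1   8.3 -54.7] turn [-1.  -0.1  1.2] pos [ 0.6075 -0.084   0.3073] F [-0.1  0.5  0.3] gap 0.0592 j [-0.24  0.29  1.3  -0.01  1.53 -0.27] t 7.12
```

Now I move above the skip and look.

```bash
python3 -m inch '[[[-0.5,0,0.6],[30,5,-18],0.8],[[-1,0,1.2],[60,8,-36],0.8],[[-1,0,1.2],[85,20,-54],0.8],[[-1,0,1.2],[91,40,-55],0.8],[[-1,0,1.2],[91,45,-55],0.8]]'
python3 - <<'E'
from h import *
r=cam("scene");cv2.imwrite("pics/g4.png",cv2.resize(r["color"][100:350,170:440],None,fx=2.4,fy=2.4))
E
python3 to.py .556 -.177 .19 2
```

```text
clock: 7.53
tool_pos: [0.5546, -0.1795, 0.2616]
eef_rot: [-0.507, 0.508, -0.493, 0.491]
force: [0.4, 0.6, -2.2]
finger_gap: 0.0594
shift mm [-0.8 71.4  1.3] turn [ 0.2 -0.2 -0.1] pos [ 0.555  -0.178   0.2614] F [-0.9  0.2 -1.2] gap 0.059 j [-0.43  0.28  1.43  0.    1.44 -0.46] t 7.58
```

View pics/g4.png

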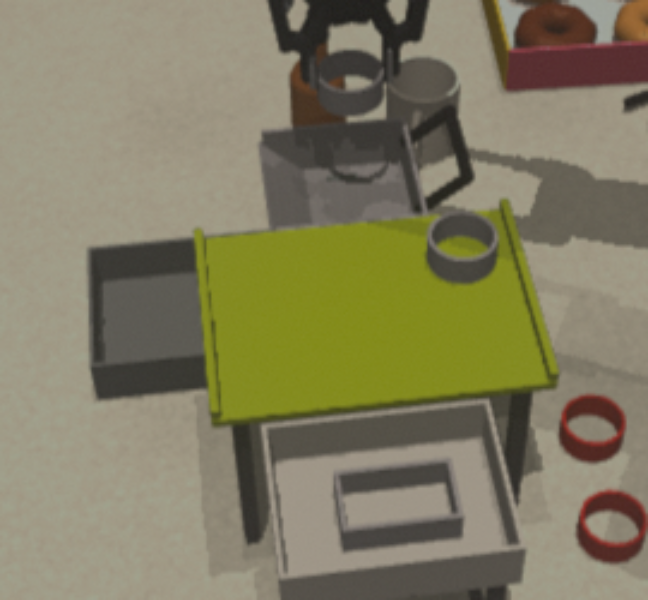

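The ring hangs at (348,82) over the skip's far half. I'll lower it and release with a small opening.

```bash
python3 -m inch '[[[0,0,0],[-1,25,1],0.8],[[0,0,0],[-1,55,1],0.8],[[0,0,0],[-1,80,1],0.8],[[0,0,0],[-1,95,1],0.8],[[0,0,0],[-1,95,1],0.8]]'; python3 to.py .556 -.177 .165 2
```

```text
clock: 8.0
tool_pos: [0.5544, -0.1747, 0.1637]
eef_rot: [-0.507, 0.509, -0.495, 0.488]
force: [-0.9, -0.1, -1.3]
finger_gap: 0.059
shift mm [ 2.3 -1.4  1.5] turn [ 0.5 -0.1 -0.3] pos [ 0.5544 -0.1747  0.1637] F [-0.9 -0.1 -1.3] gap 0.059 j [-0.43  0.34  1.59  0.    1.23 -0.46] t 8.0
```

```bash
python3 -m inch '[[[0,0,0],[0,0,0],0.25],[[0,0,0],[0,0,0],0.22],[[0,0,0],[0,0,0],0.22],[[0,0,0],[0,-30,0],0.22],[[0,0,0],[0,-70,0],0.22]]'; python3 to.py .556 -.177 .3 2
```

```text
clock: 8.42
tool_pos: [0.5535, -0.1741, 0.2325]
eef_rot: [-0.507, 0.51, -0.497, 0.486]
force: [0.6, 0.3, 0.2]
finger_gap: 0.0665
shift mm [  2.4 -67.5   1.4] turn [ 0.8 -0.1 -0.5] pos [ 0.5535 -0.1741  0.2325] F [0.6 0.3 0.2] gap 0.0665 j [-0.43  0.29  1.48  0.    1.39 -0.46] t 8.42
```

```bash
python3 -m inch '[[[0,0,0],[0,-40,0],0.1],[[0,7,0],[-5,-68,0],0],[[0,14,0],[-20,-68,-10],0],[[0,21,0],[-45,-68,-25],0],[[0,28,0],[-75,-68,-40],0]]'; python3 to.py .475 -.018 .3 -58
```

```text
clock: 8.83
tool_pos: [0.5127, -0.1015, 0.3039]
eef_rot: [0.37, -0.374, 0.605, -0.598]
force: [0.8, 0.5, -0.1]
finger_gap: 0.0856
shift mm [-57.8   4.8 -71.1] turn [ 0.7 31.4  0.2] pos [ 0.5127 -0.1015  0.3039] F [ 0.8  0.5 -0.1] gap 0.0856 j [-0.33  0.17  1.47  0.    1.51  0.13] t 8.83
```

```bash
python3 - <<'E'
from h import *
r=cam("scene");cv2.imwrite("pics/g5.png",cv2.resize(r["color"][100:350,170:440],None,fx=2.4,fy=2.4))
E
python3 to.py .475 -.018 .3 -58
```

```text
shift mm [-53.7   5.8 -64.1] turn [ 1.1 31.3  0. ] pos [ 0.5082 -0.0948  0.3043] F [-4.1  4.9 -0.6] gap 0.085 j [-0.32  0.16  1.48  0.01  1.52  0.14] t 8.88
```

View pics/g5.png

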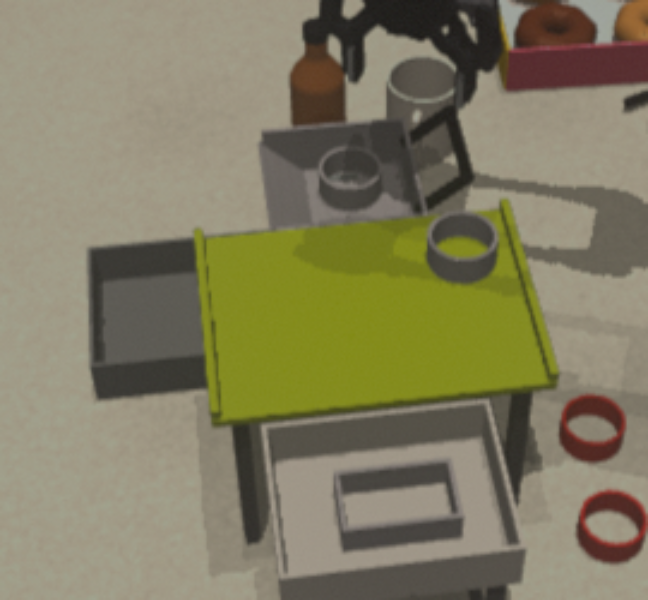

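The first ring lies in the skip at (350,177) and the near ring is at (462,247). Going for it.

```bash
python3 -m inch '[[[0,7,0],[-20,6,-24],0],[[0.5,14,0],[-40,6,-48],0],[[1,21,0],[-54,6,-64],0],[[1,28,0],[-54,6,-64],0],[[1,31,0],[-54,6,-64],0]]'; python3 to.py .475 -.018 .21 -58
```

```text
clock: 9.3
tool_pos: [0.475, -0.0164, 0.302]
eef_rot: [0.197, -0.196, 0.679, -0.679]
force: [-0.4, -0.1, 0.2]
finger_gap: 0.0854
shift mm [ 1.  92.   1.3] turn [-0.   0.3 -0.1] pos [ 0.475  -0.0164  0.302 ] F [-0.4 -0.1  0.2] gap 0.0854 j [-0.18  0.09  1.57  0.    1.48  0.83] t 9.3
```

```bash
python3 -m inch '[[[0,0,0],[1,30,1],0],[[0,0,0],[1,65,1],0],[[0,0,0],[1,88,1],0],[[0,0,0],[1,91,1],0],[[0,0,0],[1,91,1],0]]';python3 -m inch '[[[0,0,0],[0,0,0],0.4],[[0,0,0],[0,0,0],0.7],[[0,0,0],[0,0,0],0.7],[[0,0,0],[0,0,0],0.7],[[0,0,0],[0,0,0],0.7]]' 30; python3 to.py .556 -.113 .3 2
```

```text
clock: 9.72
tool_pos: [0.4747, -0.0177, 0.2111]
eef_rot: [0.197, -0.196, 0.679, -0.679]
force: [0.1, -0.0, 0.7]
finger_gap: 0.0852
clock: 10.13
tool_pos: [0.4762, -0.0179, 0.2138]
eef_rot: [-0.199, 0.194, -0.679, 0.68]
force: [-1.0, -0.1, 5.0]
finger_gap: 0.0579
shift mm [-17.1 -85.7 123.3] turn [ -0.3 -59.7  -0.2] pos [ 0.4762 -0.0179  0.2138] F [-1.  -0.1  5. ] gap 0.0579 j [-0.18  0.14  1.74  0.    1.26  0.82] t 10.13
```

```bash
python3 -m inch '[[[0,0,0],[0,-30,0],0.8],[[0,0,0],[0,-65,0],0.8],[[0,-7,0],[0,-88,10],0.8],[[0,-14,0],[-2,-88,25],0.8],[[0,-21,0],[-5,-88,50],0.8]]'
python3 - <<'E'
from h import *
r=cam("scene")
for u,v in((319,165),(382,165),(350,147),(350,184)): print(px2w(r,170+u/2.4,100+v/2.4,.168).round(3))
E
python3 to.py .556 -.113 .3 2
```

```text
clock: 10.55
tool_pos: [0.5074, -0.0569, 0.3062]
eef_rot: [-0.324, 0.316, -0.628, 0.633]
force: [0.4, -0.2, -1.3]
finger_gap: 0.0582
[ 0.584 -0.178  0.168]
[ 0.526 -0.172  0.168]
[ 0.553 -0.2    0.168]
[ 0.558 -0.15   0.168]
shift mm [15.   5.5 66.2] turn [ -0.9 -38.1   0.1] pos [ 0.5113 -0.0618  0.3046] F [ 3.8 -2.5 -0.7] gap 0.0575 j [-0.25  0.14  1.5  -0.    1.48  0.38] t 10.6
```

```bash
python3 -m inch '[[[0,-7,0],[5,3,20],0.8],[[0,-14,0],[10,5,40],0.8],[[-0.5,-21,0],[15,5,66],0.8],[[-0.9,-28,0],[15,5,66],0.8],[[-0.9,-35,0],[15,5,66],0.8]]'; python3 to.py .556 -.1135 .25 2;python3 -m inch '[[[0,-3,0],[0,0,0],0.8],[[0,-3,0],[0,10,0],0.8],[[0,-3,0],[0,30,0],0.8],[[0,-3,0],[0,45,0],0.8]]'; python3 to.py .556 -.1135 .22 2
```

```text
clock: 11.02
tool_pos: [0.5573, -0.1144, 0.301]
eef_rot: [-0.496, 0.496, -0.503, 0.505]
force: [-0.4, 0.2, -0.5]
finger_gap: 0.0576
shift mm [-1.  50.9 -1.4] turn [-0.1 -2.9  0.1] pos [ 0.5573 -0.1144  0.301 ] F [-0.4  0.2 -0.5] gap 0.0576 j [-0.32  0.24  1.39 -0.    1.51 -0.31] t 11.02
clock: 11.35
tool_pos: [0.5573, -0.1144, 0.2554]
eef_rot: [0.509, -0.508, 0.49, -0.492]
force: [0.3, 1.3, -1.6]
finger_gap: 0.0582
shift mm [-1.  35.4 -1.4] turn [-0.1 -0.   0.1] pos [ 0.5573 -0.1144  0.2554] F [ 0.3  1.3 -1.6] gap 0.0582 j [-0.32  0.25  1.48 -0.    1.41 -0.36] t 11.35
```

Run:
```python
from h import *
r=cam("top");cv2.imwrite("pics/g6.png",cv2.resize(r["color"][130:320,260:460],None,fx=3,fy=3))
r=cam("scene");cv2.imwrite("pics/g6s.png",cv2.resize(r["color"][100:300,220:420],None,fx=3,fy=3))
```

```text
(no output)
```

View pics/g6s.png

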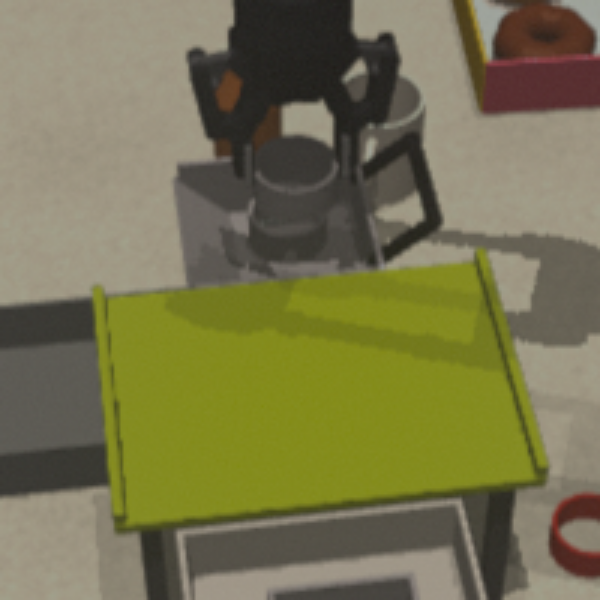

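View pics/g6.png

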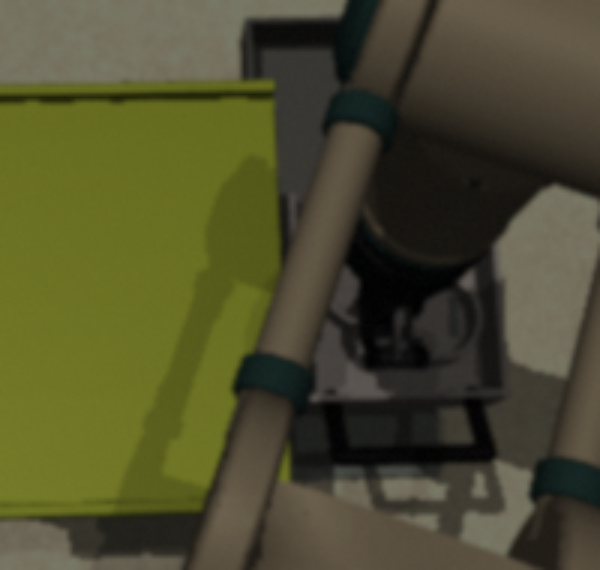

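The second ring is held at (292,180) in the scene crop, above the deck-side half of the skip. I'll lower it in stages and watch the force.

```bash
python3 -m inch '[[[0,0,0],[-1,20,-1],0.8],[[0,0,0],[-1,45,-1],0.8],[[0,0,0],[-1,55,-1],0.8],[[0,0,0],[-1,58,-1],0.8]]'; python3 to.py .556 -.1135 .165 2
```

```text
clock: 11.78
tool_pos: [0.5534, -0.1126, 0.194]
eef_rot: [-0.507, 0.51, -0.493, 0.489]
force: [-0.5, -0.6, -0.7]
finger_gap: 0.058
shift mm [ 1.1 29.   2.7] turn [ 0.4 -0.  -0.1] pos [ 0.5534 -0.1126  0.194 ] F [-0.5 -0.6 -0.7] gap 0.058 j [-0.32  0.29  1.58 -0.    1.28 -0.36] t 11.78
```

```bash
python3 -m inch '[[[0,0,0],[1,10,2],0.8],[[0,0,0],[1,20,2],0.8],[[0,0,0],[1,25,2],0.8],[[0,0,0],[1,25,2],0.8]]'; python3 to.py .556 -.1135 .165 2
```

```text
clock: 12.12
tool_pos: [0.5547, -0.1133, 0.168]
eef_rot: [-0.507, 0.51, -0.494, 0.489]
force: [-0.6, -0.4, -1.1]
finger_gap: 0.0579
shift mm [0.3 3.  1.3] turn [ 0.5 -0.1 -0.1] pos [ 0.5547 -0.1133  0.168 ] F [-0.6 -0.4 -1.1] gap 0.0579 j [-0.32  0.31  1.62 -0.    1.22 -0.36] t 12.12
```

```bash
python3 -m inch '[[[0,0,0],[0,0,0],0.25],[[0,0,0],[0,0,0],0.22],[[0,0,0],[0,0,0],0.22],[[0,0,0],[0,-30,0],0.22],[[0,0,0],[0,-70,0],0.22]]'; python3 -m inch '[[[0,0,0],[0,-40,0],0.3],[[0,0,0],[0,-75,0],0.6],[[0,0,0],[20,-75,-35],1],[[0,0,0],[30,-75,-75],1],[[0,0,0],[34,-75,-115],1]]'
python3 - <<'E'
from h import *
r=cam("top");cv2.imwrite("pics/g7.png",cv2.resize(r["color"][130:320,260:460],None,fx=3,fy=3))
r=cam("scene");cv2.imwrite("pics/g7s.png",cv2.resize(r["color"][100:300,220:420],None,fx=3,fy=3))
E
python3 to.py .43 -.149 .31 2
```

```text
clock: 12.53
tool_pos: [0.5531, -0.1127, 0.2357]
eef_rot: [-0.506, 0.511, -0.497, 0.486]
force: [0.7, -0.5, -0.2]
finger_gap: 0.0667
clock: 12.95
tool_pos: [0.4402, -0.1523, 0.3134]
eef_rot: [-0.506, 0.511, -0.495, 0.487]
force: [-0.7, -0.6, 0.7]
finger_gap: 0.0115
shift mm [-1.9  3.7 -5.1] turn [ 1.  -0.2 -0.3] pos [ 0.4352 -0.1507  0.3136] F [ 1.2  0.1 -0.3] gap -0.0001 j [-0.48  0.07  1.56 -0.01  1.53 -0.51] t 13.05
```

View pics/g7s.png

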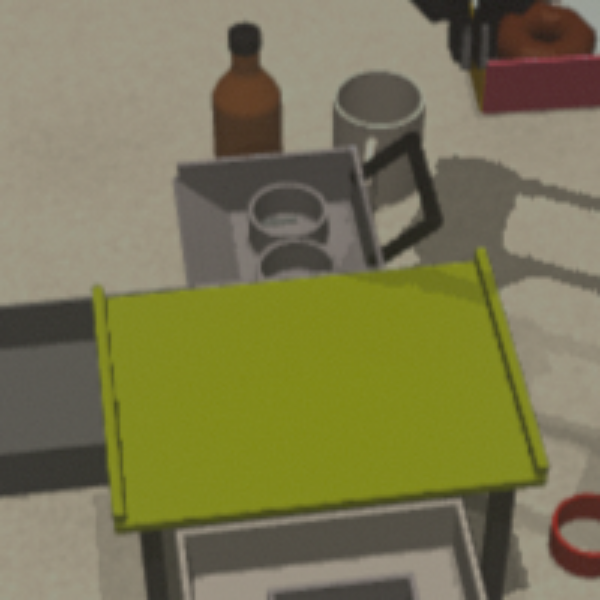

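View pics/g7.png

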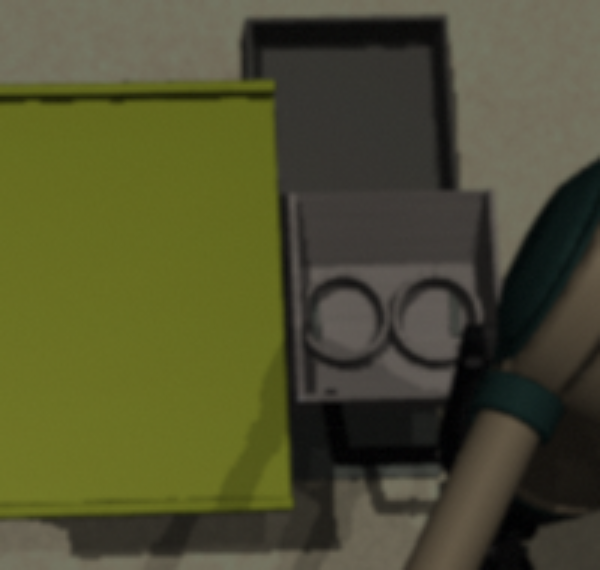

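Both rings lie flat side by side in the skip, at (345,320) and (435,320) in the top crop. The bar is clear behind them, so I'll go down behind it with the fingers closed.

```bash
python3 to.py .42 -.149 .178 2;  python3 -m inch '[[[1,0,0],[-1,10,-16],1],[[1,0,0],[-1,45,-16],1],[[1,0,0],[-1,80,-16],1],[[1,0,0],[-1,115,-16],1],[[1,0,0],[-1,136,-16],1]]'; python3 to.py .42 -.149 .178 2
python3 - <<'E'
from h import *
r=cam("scene");cv2.imwrite("pics/g8s.png",cv2.resize(r["color"][100:300,220:420],None,fx=3,fy=3))
E
```

```text
shift mm [ -1.6 135.8 -12.7] turn [ 1.  -0.2 -0.3] pos [ 0.4352 -0.1507  0.3136] F [ 1.2  0.1 -0.3] gap -0.0001 j [-0.48  0.07  1.56 -0.01  1.53 -0.51] t 13.05
clock: 13.47
tool_pos: [0.4155, -0.1489, 0.1755]
eef_rot: [0.508, -0.507, 0.494, -0.49]
force: [0.2, 0.1, -0.9]
finger_gap: 0.0002
shift mm [ 0.3 -2.5  4.5] turn [ 0.2 -0.2 -0.3] pos [ 0.4155 -0.1489  0.1755] F [ 0.2  0.1 -0.9] gap 0.0002 j [-0.5   0.12  1.86  0.    1.17 -0.54] t 13.47
```

View pics/g8s.png

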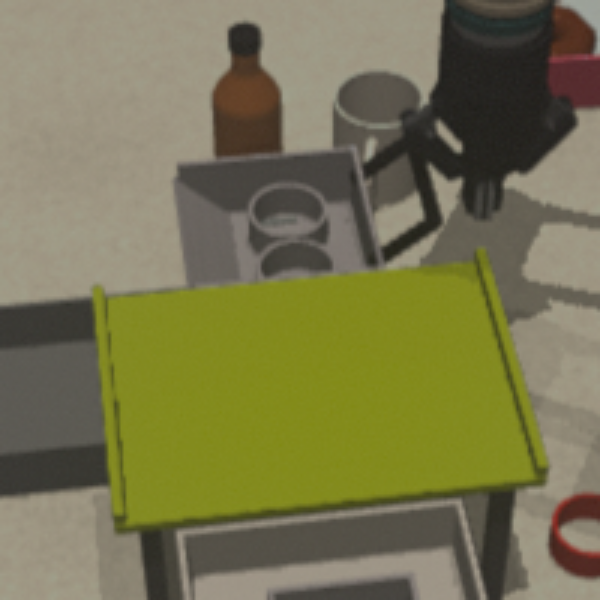

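The closed gripper's linkage spreads wide along the jaw axis, right over the bar (405,120). I'll turn the jaws 90° so the slim side faces the bar.

```bash
python3 -m inch '[[[0,0,0],[0,-30,0],1],[[0,7,0],[0,-50,0],1],[[0,14,0],[0,-50,0],1],[[0,21,0],[0,-50,0],1],[[0,28,0],[0,-50,0],1]]';python3 -m inch '[[[0,7,0],[0,0,0],1],[[0,14,0],[0,0,0],1],[[0,21,0],[0,0,0],1],[[0,28,0],[0,0,0],1],[[0,35,0],[0,0,0],1]]';python3 -m inch '[[[0,7,0],[0,0,0],1],[[0,14,0],[0,0,0],1],[[0,21,0],[0,0,0],1],[[0,27,0],[0,0,0],1]]'; python3 to.py .425 -.149 .178 92
```

```text
clock: 13.93
tool_pos: [0.4154, -0.1487, 0.2247]
eef_rot: [0.371, -0.372, 0.605, -0.598]
force: [-0.1, -0.9, -0.0]
finger_gap: 0.0007
clock: 14.35
tool_pos: [0.4166, -0.149, 0.2262]
eef_rot: [0.171, -0.172, 0.688, -0.684]
force: [0.5, 0.5, -0.3]
finger_gap: 0.0001
clock: 14.68
tool_pos: [0.4177, -0.1492, 0.2278]
eef_rot: [0.005, -0.005, 0.709, -0.705]
force: [0.1, -0.8, 0.8]
finger_gap: -0.0001
shift mm [-7.3 49.8  0.1] turn [ 0.3 -1.2  0. ] pos [ 0.4177 -0.1492  0.2278] F [ 0.1 -0.8  0.8] gap -0.0001 j [-0.5   0.08  1.77  0.    1.3   1.05] t 14.68
```

```bash
python3 -m inch '[[[0,0,0],[-5,30,0],1],[[0,0,0],[-8,50,0],1],[[0,0,0],[-14,50,0],1],[[0,0,0],[-20,50,0],1]]'; python3 to.py .475 -.147 .211 92
```

```text
clock: 15.02
tool_pos: [0.4384, -0.1487, 0.1784]
eef_rot: [0.004, -0.005, 0.709, -0.705]
force: [0.4, 0.4, -0.2]
finger_gap: -0.0001
shift mm [-36.6 -32.7  -1.4] turn [ 0.3 -1.2  0. ] pos [ 0.4384 -0.1487  0.1784] F [ 0.4  0.4 -0.2] gap -0.0001 j [-0.48  0.15  1.82  0.    1.18  1.07] t 15.02
```

```bash
python3 -m inch '[[[0,0,0],[-8,-6,0],1],[[0,0,0],[-16,-14,0],1],[[0,0,0],[-24,-21,-1],1],[[0,0,0],[-31,-28,-1],1],[[0,0,0],[-37,-33,-1],1]]'; python3 to.py .519 -.146 .231 92
python3 - <<'E'
from h import *
r=cam("scene");cv2.imwrite("pics/g9s.png",cv2.resize(r["color"][100:300,220:420],None,fx=3,fy=3))
E
```

```text
clock: 15.43
tool_pos: [0.4742, -0.1474, 0.2144]
eef_rot: [0.004, -0.006, 0.709, -0.706]
force: [-6.7, 1.7, 6.4]
finger_gap: 0.0002
shift mm [-44.8 -16.8  -0.8] turn [ 0.3 -1.2  0.2] pos [ 0.4742 -0.1474  0.2144] F [-6.7  1.7  6.4] gap 0.0002 j [-0.44  0.17  1.69  0.    1.29  1.11] t 15.43
```

View pics/g9s.png

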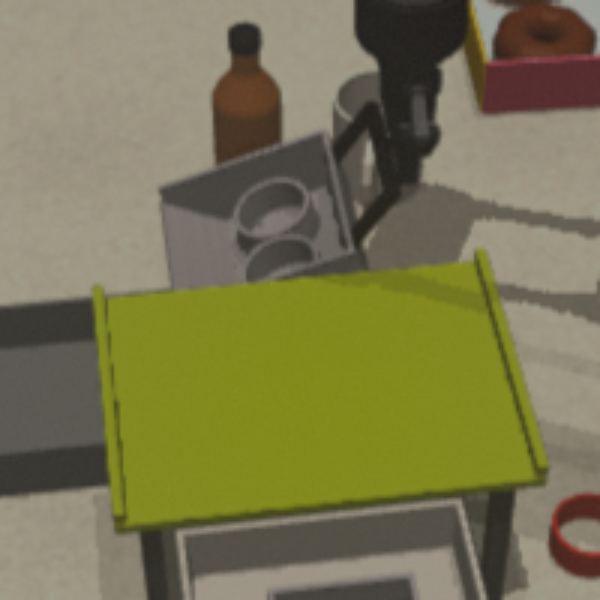

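The skip is tipping at about 0.3 rad and the force is light, about 9 N. Continuing along the arc.

```bash
python3 -m inch '[[[0,0,0],[-8,-5,0],1],[[0,0,0],[-17,-9,0],1],[[0,0,0],[-26,-13,-1],1],[[0,0,0],[-35,-16,-1],1],[[0,0,0],[-45,-18,-1],1]]'; python3 to.py .560 -.145 .237 92; python3 -m inch '[[[0,0,0],[-8,-1,0],1],[[0,0,0],[-17,-2,0],1],[[0,0,0],[-26,-3,-1],1],[[0,0,0],[-35,-3,-1],1],[[0,0,0],[-43,-3,-1],1]]'; python3 to.py .560 -.145 .237 92
python3 - <<'E'
from h import *
r=cam("scene");cv2.imwrite("pics/g10s.png",cv2.resize(r["color"][100:300,220:420],None,fx=3,fy=3))
E
```

```text
clock: 15.9
tool_pos: [0.523, -0.1462, 0.2352]
eef_rot: [0.006, -0.004, 0.708, -0.706]
force: [-2.8, 0.6, 2.1]
finger_gap: -0.0
shift mm [-37.   -1.7  -0.7] turn [ 0.2 -1.2 -0.2] pos [ 0.523  -0.1462  0.2352] F [-2.8  0.6  2.1] gap -0.0 j [-0.4   0.22  1.57  0.    1.35  1.15] t 15.9
clock: 16.32
tool_pos: [0.5673, -0.1445, 0.238]
eef_rot: [0.006, -0.004, 0.708, -0.706]
force: [-1.0, 0.3, 0.8]
finger_gap: 0.0002
shift mm [7.4 1.  0.4] turn [ 0.2 -1.2 -0.2] pos [ 0.5673 -0.1445  0.238 ] F [-1.   0.3  0.8] gap 0.0002 j [-0.37  0.29  1.47  0.    1.38  1.19] t 16.32
```

View pics/g10s.png

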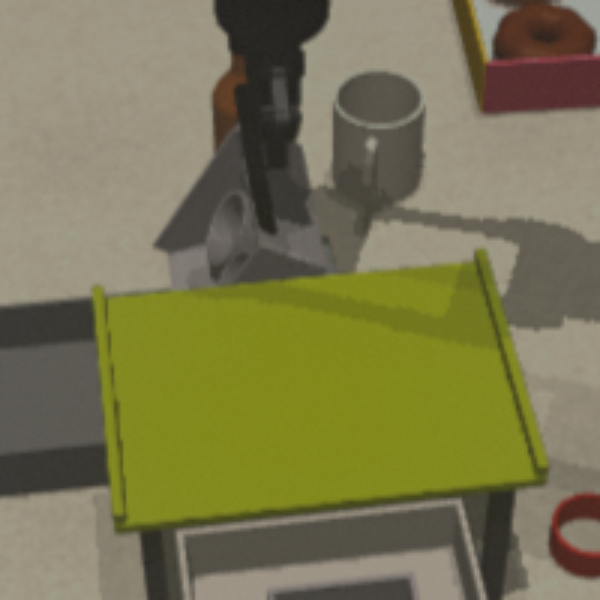

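It is past over-centre (about 1 rad) and the rings are sliding. I'll raise the hand clear and let it go over.

```bash
python3 -m inch '[[[0,0,0],[0,0,0],1],[[0,0,0],[0,-25,0],1],[[0,0,0],[0,-60,0],1],[[0,0,0],[0,-90,0],1],[[0,0,0],[0,-95,0],1]]'; python3 -m inch '[[[0,0,0],[0,0,0],1],[[0,0,0],[0,0,0],1],[[0,0,0],[0,0,0],1],[[0,0,0],[0,0,0],1],[[0,0,0],[0,0,0],1]]';python3 -m inch '[[[0,0,0],[0,0,0],1],[[0,0,0],[0,0,0],1],[[0,0,0],[0,0,0],1],[[0,0,0],[0,0,0],1],[[0,0,0],[0,0,0],1]]'
python3 - <<'E'
from h import *
r=cam("scene");cv2.imwrite("pics/g11s.png",cv2.resize(r["color"][100:300,180:380],None,fx=3,fy=3))
r=cam("top");cv2.imwrite("pics/g11.png",cv2.resize(r["color"][100:320,260:460],None,fx=2.7,fy=2.7))
E
```

```text
clock: 16.78
tool_pos: [0.5707, -0.1458, 0.3385]
eef_rot: [-0.01, -0.0, -0.707, 0.707]
force: [0.6, -0.6, 0.6]
finger_gap: -0.0
clock: 17.2
tool_pos: [0.5702, -0.1456, 0.3369]
eef_rot: [0.009, -0.0, 0.707, -0.707]
force: [-0.6, -0.4, -0.1]
finger_gap: -0.0001
clock: 17.62
tool_pos: [0.5702, -0.1455, 0.3368]
eef_rot: [0.009, -0.001, 0.707, -0.707]
force: [-0.0, -0.6, 0.9]
finger_gap: -0.0002
```

View pics/g11s.png

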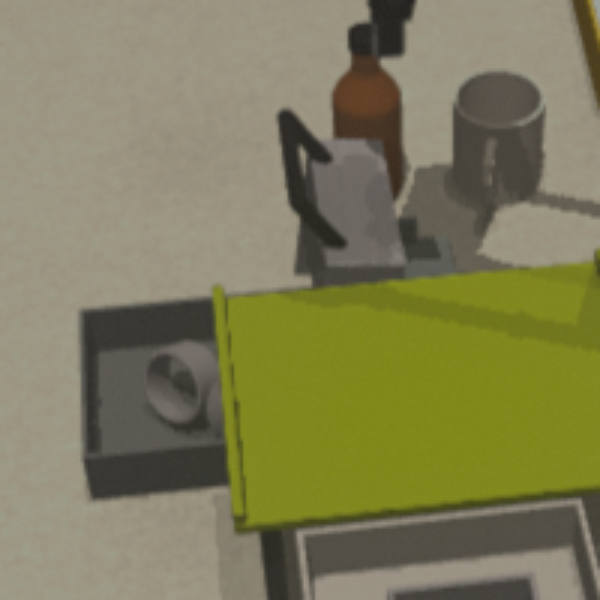

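View pics/g11.png

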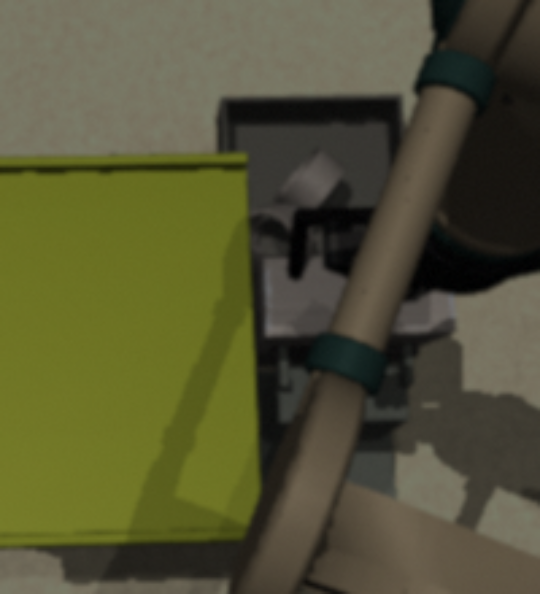

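One ring is in the basket at (180,385) in the scene crop, standing tilted. The other is partly hidden behind the deck edge at (215,405). I'll brighten the top view to check both before returning the skip.

Run:
```python
from h import *
r=cam("top");print(ctrl.get_obs()["clock"])
c=cv2.convertScaleAbs(r["color"][130:230,335:425],alpha=2.5,beta=10)
cv2.imwrite("pics/g12.png",cv2.resize(c,None,fx=6,fy=6,interpolation=cv2.INTER_CUBIC))
print([w2px(r,p).round() for p in((.8,-.06,.05),(.8,-.2,.05))])
r=cam("scene");c=cv2.convertScaleAbs(r["color"][190:270,200:270],alpha=2.2,beta=10)
cv2.imwrite("pics/g12s.png",cv2.resize(c,None,fx=7,fy=7,interpolation=cv2.INTER_CUBIC))
```

```text
17.7667
[array([343., 140.]), array([404., 141.])]
```

View pics/g12.png

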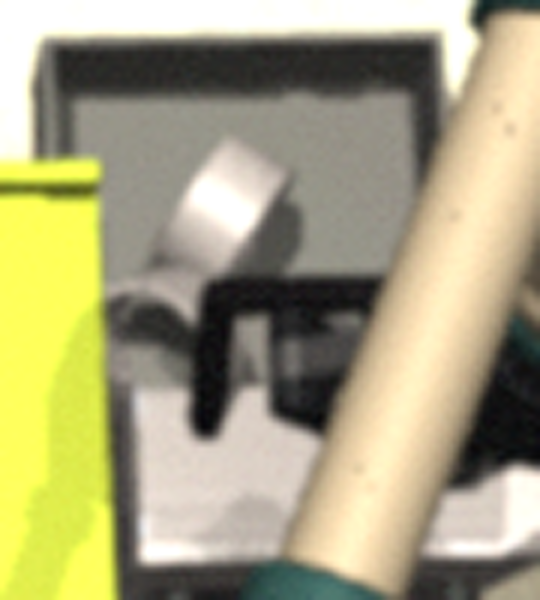

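View pics/g12s.png

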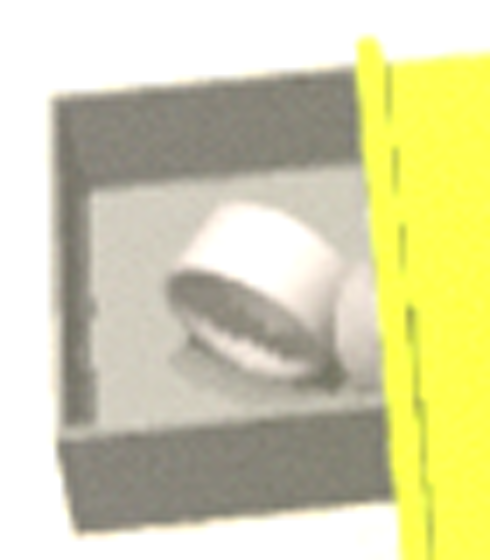

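Run:
```python
from h import *
r=cam("top")
for t in(1.3,1.5,1.75):
    a=np.pi-np.arctan2(82,113)-t; b=np.array([.572+.14*np.cos(a),-.145,.13+.14*np.sin(a)]); 
    d=np.array([-.04,1,0])*.045; print(t,((w2px(r,b+d)-[335,130])*6).round(),b)
for z in(.01,.03,.05): print(z,px2w(r,335+150/6,130+300/6,z).round(3),px2w(r,335+225/6,130+215/6,z).round(3))
for p in((.5925,-.2175),(.5895,-.0695)): print(((w2px(r,(p[0],p[1],.004))-[335,130])*6).round())
c=cv2.convertScaleAbs(r["color"][160:210,345:385],alpha=3,beta=20)
cv2.imwrite("pics/g13.png",cv2.resize(c,None,fx=12,fy=12,interpolation=cv2.INTER_CUBIC))
```

```text
1.3 [236. 356.] [ 0.62091811 -0.145       0.26117552]
1.5 [229. 289.] [ 0.64600356 -0.145       0.24884222]
1.75 [218. 228.] [ 0.67310501 -0.145       0.22683893]
0.01 [ 0.717 -0.103  0.01 ] [ 0.753 -0.133  0.01 ]
0.03 [ 0.711 -0.101  0.03 ] [ 0.745 -0.13   0.03 ]
0.05 [ 0.704 -0.098  0.05 ] [ 0.738 -0.127  0.05 ]
[446. 620.]
[ 63. 621.]
```

View pics/g13.png

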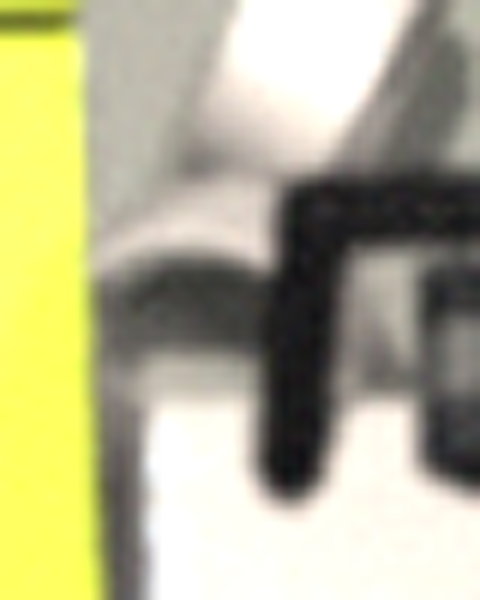

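The bar's left end at (215,290) corresponds to about 1.5 rad, not 1.75, so the skip is either still sinking or resting on the second ring. I'll wait and compare.

```bash
python3 -m inch '[[[0,0,0],[0,0,0],1],[[0,0,0],[0,0,0],1],[[0,0,0],[0,0,0],1],[[0,0,0],[0,-20,40],1],[[0,0,0],[0,-20,80],1]]';python3 -m inch '[[[0,0,0],[0,0,30],1],[[0,0,0],[0,0,50],1],[[0,0,0],[0,0,50],1],[[0,0,0],[0,0,50],1],[[0,0,0],[0,0,50],1]]'
python3 - <<'E'
from h import *
r=cam("top")
c=cv2.convertScaleAbs(r["color"][130:230,335:435],alpha=2.5,beta=10)
cv2.imwrite("pics/g14.png",cv2.resize(c,None,fx=6,fy=6,interpolation=cv2.INTER_CUBIC))
r=cam("scene");c=cv2.convertScaleAbs(r["color"][130:270,200:340],alpha=1.8,beta=10)
cv2.imwrite("pics/g14s.png",cv2.resize(c,None,fx=4,fy=4,interpolation=cv2.INTER_CUBIC))
E
```

```text
clock: 18.28
tool_pos: [0.5719, -0.2232, 0.3599]
eef_rot: [-0.013, 0.001, -0.707, 0.707]
force: [1.8, -0.9, 1.1]
finger_gap: -0.0
clock: 18.7
tool_pos: [0.5727, -0.2725, 0.3598]
eef_rot: [0.013, -0.001, 0.707, -0.707]
force: [0.3, 0.3, 0.3]
finger_gap: 0.0002
```

View pics/g14.png

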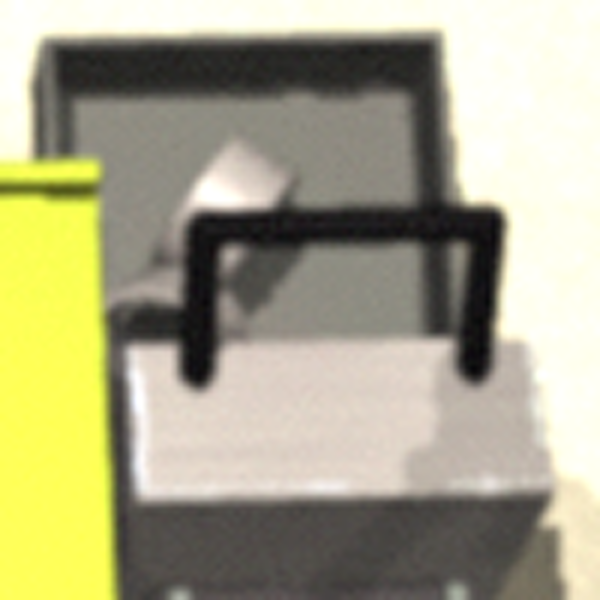

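View pics/g14s.png

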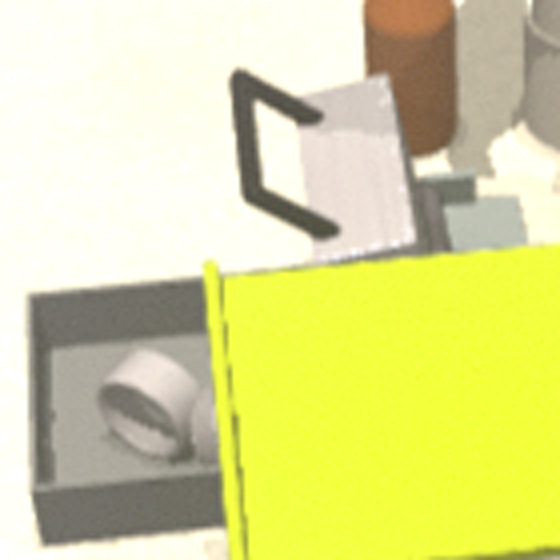

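The skip is now fully tipped: the bar at (345,222) matches 1.75 rad. Both rings are in the basket and at rest; ring 1 stands on edge leaning on ring 2, and both are well under the rim. I'll now move to the +x side of the bar.

```bash
python3 to.py .715 -.142 .345 92; python3 -m inch '[[[0,0,0],[-35,0,-30],1],[[0,0,0],[-70,0,-65],1],[[0,0,0],[-105,5,-100],1],[[0,0,0],[-142,12,-130],1],[[0,0,0],[-142,15,-130],1]]'; python3 to.py .715 -.142 .205 92
```

```text
shift mm [-144.5   17.6 -127. ] turn [-0.  -0.8 -1. ] pos [ 0.5728 -0.2719  0.3601] F [-0.1  0.5  0.2] gap 0.0003 j [-0.56  0.32  1.13  0.01  1.68  0.99] t 18.8
clock: 19.22
tool_pos: [0.7147, -0.1342, 0.348]
eef_rot: [0.016, -0.002, 0.708, -0.706]
force: [-0.9, 0.0, 0.2]
finger_gap: -0.0005
shift mm [  2.7 143.    7.9] turn [ 0.1 -0.6 -1.1] pos [ 0.7147 -0.1342  0.348 ] F [-0.9  0.   0.2] gap -0.0005 j [-0.28  0.48  0.9   0.01  1.74  1.26] t 19.22
```

```bash
python3 -m inch '[[[0,0,-1],[1,25,8],1],[[0,0,-1],[2,60,8],1],[[0,0,-1],[2,95,8],1],[[0,0,-1],[2,125,8],1],[[0,0,-1],[2,140,8],1]]'; python3 to.py .69 -.142 .207 92
python3 - <<'E'
from h import *
r=cam("scene");c=cv2.convertScaleAbs(r["color"][100:270,180:340],alpha=1.6,beta=10)
cv2.imwrite("pics/g15s.png",cv2.resize(c,None,fx=3.5,fy=3.5,interpolation=cv2.INTER_CUBIC))
E
```

```text
clock: 19.63
tool_pos: [0.7135, -0.1395, 0.2033]
eef_rot: [0.008, -0.011, 0.708, -0.706]
force: [-0.9, 0.5, -0.8]
finger_gap: -0.0003
shift mm [23.6 -3.6  1.9] turn [ 0.2 -0.5  0.3] pos [ 0.7135 -0.1395  0.2033] F [-0.9  0.5 -0.8] gap -0.0003 j [-0.29  0.53  1.17  0.    1.45  1.25] t 19.63
```

View pics/g15s.png

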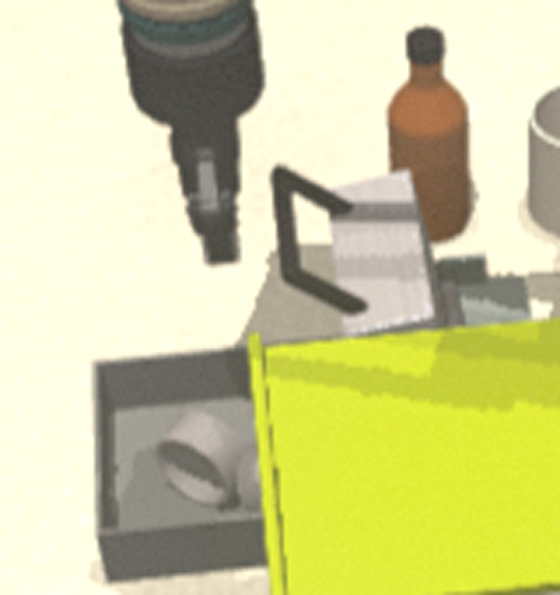

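The fingers are at (220,250), on the far side of the bar at (283,220) with a gap of about 15 mm. I'll push back gently along the arc.

```bash
python3 -m inch '[[[0,0,0],[8,-2,0],1],[[0,0,0],[16,-3,1],1],[[0,0,0],[24,-4,1],1],[[0,0,0],[31,-10,1],1],[[0,0,0],[38,-16,1],1]]'; python3 to.py .65 -.142 .234 92;python3 -m inch '[[[0,0,0],[7,-5,0],1],[[0,0,0],[14,-10,1],1],[[0,0,0],[21,-14,1],1],[[0,0,0],[28,-17,2],1],[[0,0,0],[36,-20,2],1]]'; python3 to.py .604 -.144 .247 92
python3 - <<'E'
from h import *
r=cam("scene");c=cv2.convertScaleAbs(r["color"][100:270,180:340],alpha=1.6,beta=10)
cv2.imwrite("pics/g16s.png",cv2.resize(c,None,fx=3.5,fy=3.5,interpolation=cv2.INTER_CUBIC))
E
```

```text
clock: 20.1
tool_pos: [0.676, -0.1408, 0.2198]
eef_rot: [0.009, -0.01, 0.709, -0.705]
force: [3.4, 2.0, -0.0]
finger_gap: -0.0
shift mm [ 26.  -14.1   0.5] turn [ 0.3 -0.5  0.1] pos [ 0.676  -0.1408  0.2198] F [ 3.4  2.  -0. ] gap -0.0 j [-0.31  0.46  1.25  0.    1.44  1.24] t 20.1
clock: 20.52
tool_pos: [0.6409, -0.144, 0.2418]
eef_rot: [0.01, -0.009, 0.708, -0.706]
force: [4.7, 1.2, 4.2]
finger_gap: -0.0
shift mm [36.9 -5.2 -1. ] turn [ 0.2 -0.5 -0.1] pos [ 0.6409 -0.144   0.2418] F [4.7 1.2 4.2] gap -0.0 j [-0.33  0.39  1.3   0.    1.45  1.21] t 20.52
```

View pics/g16s.png

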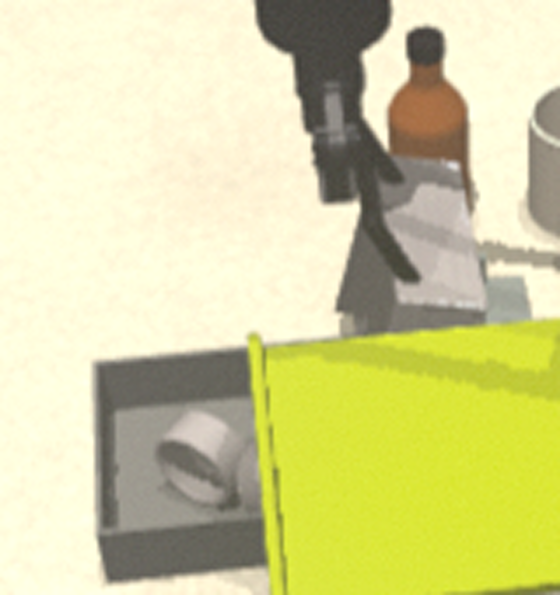

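It's coming back smoothly and the rings are unmoved. Continuing.

```bash
python3 -m inch '[[[0,0,0],[8,-2,0],1],[[0,0,0],[16,-4,0],1],[[0,0,0],[24,-5,0],1],[[0,0,0],[32,-6,0],1],[[0,0,0],[40,-6,0],1]]'; python3 -m inch '[[[0,0,0],[8,0,0],1],[[0,0,0],[16,0,0],1],[[0,0,0],[24,0,1],1],[[0,0,0],[32,0,1],1],[[0,0,0],[40,0,1],1]]'; python3 to.py .55 -.146 .245 92
python3 - <<'E'
from h import *
r=cam("scene");c=cv2.convertScaleAbs(r["color"][100:270,180:340],alpha=1.6,beta=10)
cv2.imwrite("pics/g17s.png",cv2.resize(c,None,fx=3.5,fy=3.5,interpolation=cv2.INTER_CUBIC))
E
```

```text
clock: 20.98
tool_pos: [0.598, -0.1458, 0.2489]
eef_rot: [0.009, -0.009, 0.708, -0.706]
force: [2.8, -0.7, 2.5]
finger_gap: 0.0004
clock: 21.4
tool_pos: [0.5566, -0.1476, 0.2479]
eef_rot: [0.009, -0.01, 0.708, -0.706]
force: [2.4, 0.2, -1.7]
finger_gap: 0.0001
shift mm [ 6.6  2.9 -1.8] turn [ 0.2 -0.5  0.1] pos [ 0.5566 -0.1476  0.2479] F [ 2.4  0.2 -1.7] gap 0.0001 j [-0.38  0.27  1.47  0.    1.4   1.16] t 21.4
```

View pics/g17s.png

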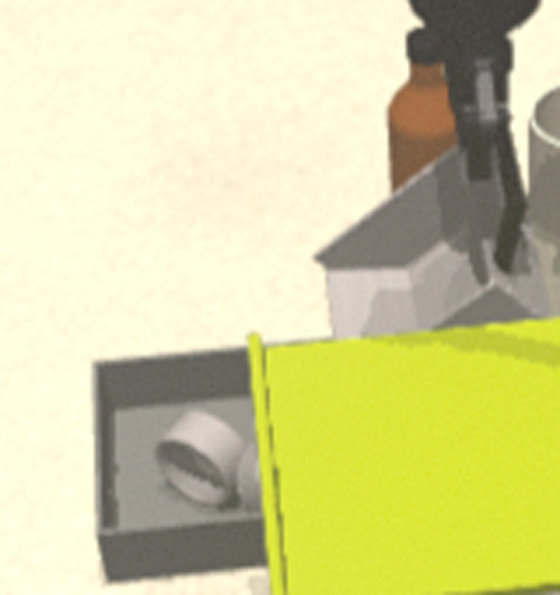

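It is at about 0.7 rad, near balance. A little further, then I'll lift away and let the damper lower it.

```bash
python3 -m inch '[[[0,0,0],[8,2,0],1],[[0,0,0],[16,4,0],1],[[0,0,0],[24,5,0],1],[[0,0,0],[27,5,0],1],[[0,0,0],[27,5,0],1]]'; python3 to.py .55 -.146 .245 92;python3 -m inch '[[[0,0,0],[0,-15,0],1],[[0,0,0],[0,-45,0],1],[[0,0,0],[0,-80,0],1],[[0,0,0],[0,-100,0],1],[[0,0,0],[0,-100,0],1]]'
python3 - <<'E'
from h import *
r=cam("scene");c=cv2.convertScaleAbs(r["color"][100:270,180:340],alpha=1.6,beta=10)
cv2.imwrite("pics/g18s.png",cv2.resize(c,None,fx=3.5,fy=3.5,interpolation=cv2.INTER_CUBIC))
E
```

```text
clock: 21.87
tool_pos: [0.526, -0.1482, 0.2433]
eef_rot: [0.007, -0.012, 0.708, -0.706]
force: [-0.4, -0.2, 0.4]
finger_gap: -0.0003
shift mm [-24.1  -1.9  -1.6] turn [ 0.2 -0.5  0.4] pos [ 0.526  -0.1482  0.2433] F [-0.4 -0.2  0.4] gap -0.0003 j [-0.4   0.23  1.54  0.    1.38  1.14] t 21.87
clock: 22.28
tool_pos: [0.5284, -0.1494, 0.3488]
eef_rot: [-0.01, 0.009, -0.707, 0.707]
force: [-0.1, 0.6, 1.0]
finger_gap: -0.0004
```

View pics/g18s.png

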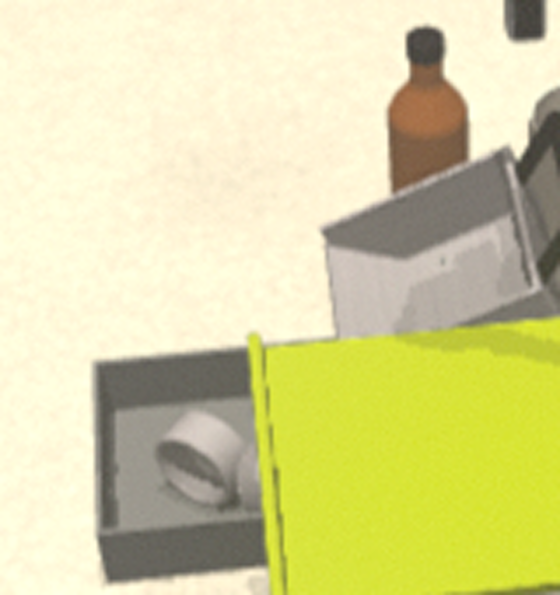

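The skip is sinking on its own and empty. I'll wait, with the arm moved aside so the top view is open.

```bash
python3 -m inch '[[[0,0,0],[30,0,30],1],[[0,0,0],[60,0,60],1],[[0,0,0],[90,0,90],1],[[0,0,0],[110,0,120],1],[[0,0,0],[110,0,130],1]]';python3 -m inch '[[[0,0,0],[0,0,0],1],[[0,0,0],[0,0,0],1],[[0,0,0],[0,0,0],1],[[0,0,0],[0,0,0],1],[[0,0,0],[0,0,0],1]]';python3 -m inch '[[[0,0,0],[0,0,0],1],[[0,0,0],[0,0,0],1],[[0,0,0],[0,0,0],1],[[0,0,0],[0,0,0],1],[[0,0,0],[0,0,0],1]]'
python3 - <<'E'
from h import *
r=cam("top")
c=cv2.convertScaleAbs(r["color"][130:320,165:435],alpha=2,beta=10)
cv2.imwrite("pics/g19.png",cv2.resize(c,None,fx=2.9,fy=2.9,interpolation=cv2.INTER_CUBIC))
c=cv2.convertScaleAbs(r["color"][130:230,335:435],alpha=2.5,beta=10)
cv2.imwrite("pics/g19b.png",cv2.resize(c,None,fx=6,fy=6,interpolation=cv2.INTER_CUBIC))
E
```

```text
clock: 22.75
tool_pos: [0.4164, -0.2848, 0.3451]
eef_rot: [-0.005, 0.01, -0.707, 0.707]
force: [0.8, 0.5, -0.2]
finger_gap: 0.0002
clock: 23.17
tool_pos: [0.4171, -0.2836, 0.345]
eef_rot: [0.005, -0.011, 0.707, -0.707]
force: [0.2, -0.1, 0.3]
finger_gap: 0.0002
clock: 23.58
tool_pos: [0.4172, -0.2835, 0.345]
eef_rot: [0.006, -0.011, 0.707, -0.707]
force: [0.5, -0.5, 0.6]
finger_gap: -0.0002
```

View pics/g19.png

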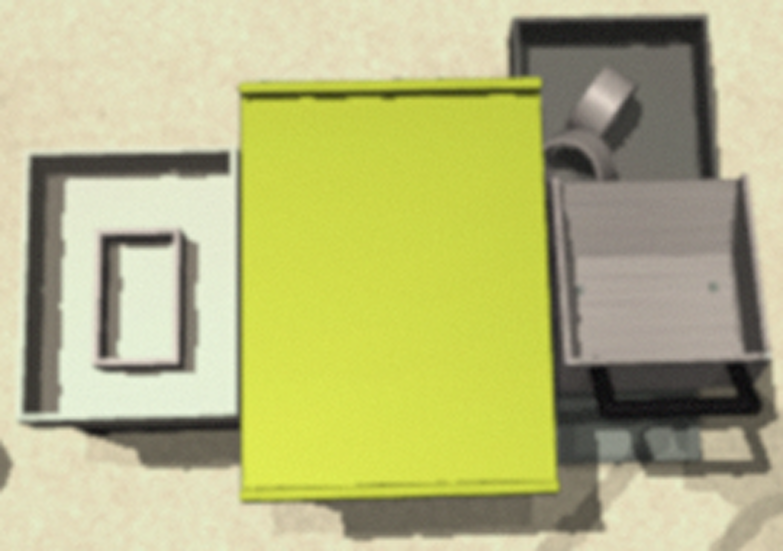

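View pics/g19b.png

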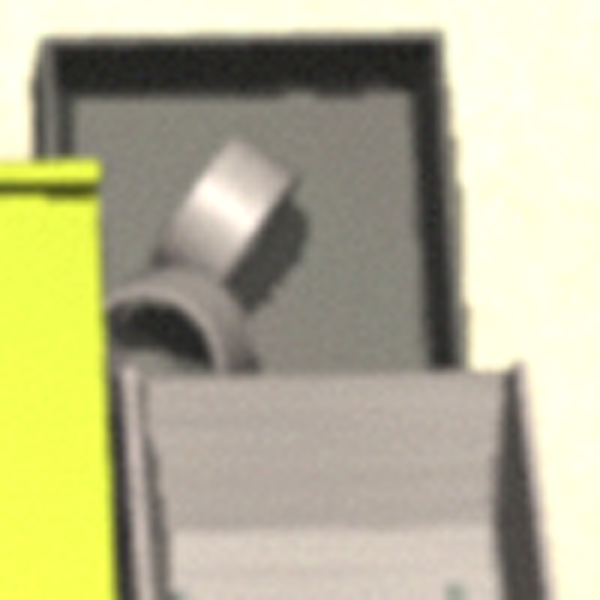

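The frame is flat in the tray at (140,298), and both rings are in the basket at (600,105) and (580,155), leaning on each other. The bar is at pixel row 270 against 282 when upright, so the skip is still sinking. Waiting.

```bash
for i in 1 2 3 4; do python3 -m inch '[[[0,0,0],[0,0,0],1],[[0,0,0],[0,0,0],1],[[0,0,0],[0,0,0],1],[[0,0,0],[0,0,0],1],[[0,0,0],[0,0,0],1]]' >/dev/null; done
python3 - <<'E'
from h import *
r=cam("top");c=cv2.convertScaleAbs(r["color"][120:320,160:440],alpha=1.5,beta=10)
cv2.imwrite("pics/g20.png",cv2.resize(c,None,fx=2.85,fy=2.85,interpolation=cv2.INTER_CUBIC))
print(ctrl.get_obs()["clock"])
E
```

```text
25.35
```

View pics/g20.png

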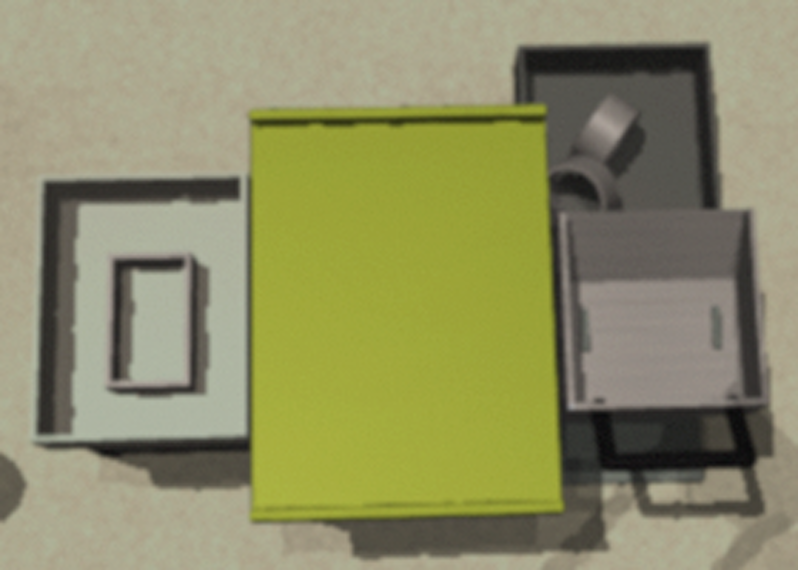

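The bar is back at exactly its start pixels (603,462)–(753,460), so the skip is upright. As a numeric check on the standing ring's height, I'll fit its rim circle in the scene view.

Run:
```python
from h import *
from scipy.optimize import least_squares
r=cam("scene");c=cv2.convertScaleAbs(r["color"][190:270,200:270],alpha=2.2,beta=10)
cv2.imwrite("pics/g21s.png",cv2.resize(c,None,fx=7,fy=7,interpolation=cv2.INTER_CUBIC))
pts=np.array([(168,275),(185,315),(240,362),(290,378),(320,370),(300,315),(240,275),(195,268)])/7+[200,190]
t=np.linspace(0,2*np.pi,180)
def circ(q):
    n=np.array([np.cos(q[4])*np.cos(q[3]),np.cos(q[4])*np.sin(q[3]),np.sin(q[4])])
    a=np.cross(n,[0,0,1]);a/=np.linalg.norm(a);b=np.cross(n,a)
    return n,[q[:3]+.03*(np.cos(s)*a+np.sin(s)*b) for s in t]
def f(q):
    P=np.array([w2px(r,p) for p in circ(q)[1]]);return np.min(np.linalg.norm(pts[:,None]-P[None],axis=2),axis=1)
for q0 in((.745,-.12,.03,.8,-.3),(.745,-.12,.03,.8,.3),(.745,-.12,.03,2.2,-.3),(.745,-.12,.03,1.5,.6)):
    s=least_squares(f,q0,x_scale=[.01,.01,.01,.3,.3]);n,P=circ(s.x)
    print(s.cost.round(2),s.x.round(3),"other faces",(s.x[:3]-.028*n).round(3),(s.x[:3]+.028*n).round(3),"zmin",np.min(np.array(P)[:,2]).round(3))
```

```text
0.26 [ 0.753 -0.143  0.     1.043 -0.144] other faces [ 0.74  -0.167  0.004] [ 0.767 -0.119 -0.004] zmin -0.03
0.27 [ 0.753 -0.139  0.004  1.042 -0.146] other faces [ 0.739 -0.163  0.008] [ 0.767 -0.115  0.   ] zmin -0.026
0.4 [ 0.751 -0.118  0.028  1.04  -0.164] other faces [ 0.737 -0.142  0.033] [ 0.765 -0.094  0.023] zmin -0.002
0.28 [ 0.755 -0.155 -0.013  0.465 -0.883] other faces [ 0.739 -0.163  0.009] [ 0.771 -0.147 -0.034] zmin -0.032
```

View pics/g21s.png

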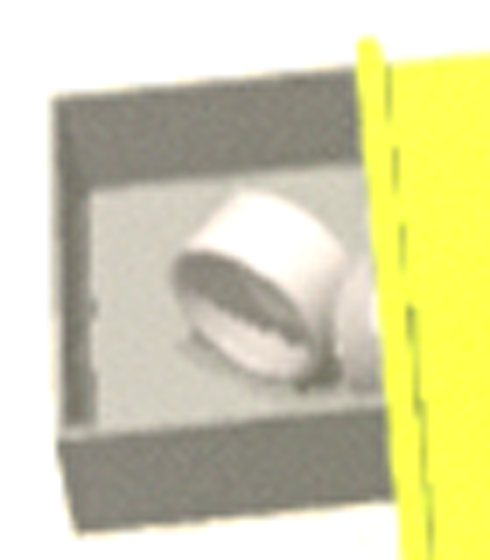

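The fit that touches the floor puts the ring standing on edge with its face centres at z of about 23–33 mm, so it's under the limit and inside the basket. Last I'll check that nothing is moving.

```bash
python3 - <<'E'
from h import *
a=cam("top")["color"];s=cam("scene")["color"]
cv2.imwrite("pics/a.png",a);cv2.imwrite("pics/s.png",s)
E
for i in 1 2 3; do python3 -m inch '[[[0,0,0],[0,0,0],1],[[0,0,0],[0,0,0],1],[[0,0,0],[0,0,0],1],[[0,0,0],[0,0,0],1],[[0,0,0],[0,0,0],1]]' >/dev/null; done
python3 - <<'E'
from h import *
for n,f in(("top","a"),("scene","s")):
    d=cv2.absdiff(cv2.GaussianBlur(cam(n)["color"],(5,5),0),cv2.GaussianBlur(cv2.imread(f"pics/{f}.png"),(5,5),0)).max(2); b=d[130:320,165:435] if n=="top" else d[130:350,190:400]
    print(n,b.max(),(b>15).sum())
o=ctrl.get_obs();print(o["clock"],o["force"].round(1))
r=cam("scene");cv2.imwrite("pics/fin.png",r["color"])
E
```

```text
top 2 0
scene 3 0
26.85 [ 0.8 -0.5 -0.3]
```

View pics/fin.png

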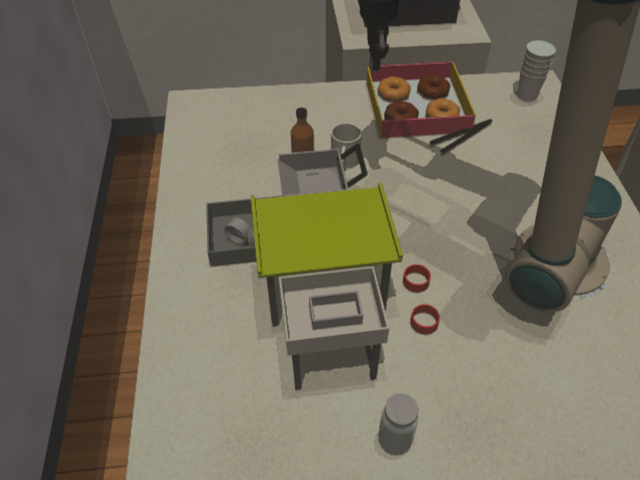

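Everything is still. The skip at (313,175) is upright and empty, the rings are in the basket, the frame is in the tray, and the bystanders haven't moved. Handing in.

```bash
python3 -c "
from bench import ctrl
print(ctrl.finish_job())"
```

```text
the job is handed in; nothing more can be done
None
```

The job is done and handed in at about 27 s of the 72 s. I put the rectangular cutter in the white tray and both steel rings in the skip. I then tipped the skip with closed fingers on the bar, pushed it back past the balance point from the other side, and let its damper lower it.

- **Skip:** its bar is back at its exact starting pixels. I pushed it back at under about 1 rad/s; the last part, sinking on the damper, I didn't measure.
- **Stillness:** nothing moved between pictures about 1.25 s apart. The hand was touching nothing, and the shaker, mug, syrup bottle and red rings stand where they did.
- **Rings:** they don't lie flat. One stands on edge against the other. I fitted the standing ring's rim from one view, and the solution touching the floor puts it at 23–33 mm against a 50 mm limit. The other fits came out below the floor, so I discarded them.
- **Not checked:** the second ring is partly hidden by the deck. I only judged its height (at most about 41 mm) from its shape.

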